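Raise the guard window of a push-out test stand and load the sleeve

TASK

Get the push-out test stand ready for the next test without grasping anything, only pushing with the fingertips or the outside of the fingers. First push its guard window up from beneath the lip until the red pointer on the window is level with the yellow loading mark, and leave it standing there. Then, under the raised window, slide the grey sleeve straight back over the platen until it sits fully home against both faces of the vee nest beneath the punch; do not lift or tip it, be gentle, and leave the mark and the other things on the bench alone.

Things in the scene. Friction and masses are not known exactly. Their poses are not given: they have to be found in the camera images.
- stand: push-out test stand fixed to the bench, 224 mm wide, 470 mm high; grey base x -80 to +50 mm. Origin on the bench; x to the rear (away from the robot), y left, z up. Its dark steel platen is flat: z = 26 mm, x -77 to +47, y -64 to +64 mm. Guard jambs at x -24 to -4, y +-90 to +-108 mm, up to z = 400 mm. The fixed punch ends at z = 95 mm over the nest
- window_lip (a point): centre of the flat underside of the lip of the guard window (axes as the stand's). The window is a clear pane 172 mm wide and 120 mm high between the jambs; the lip is a bright aluminium ledge 164 mm wide (y) along its lower edge, 8 mm thick, its rounded front edge 17 mm in front of this point (towards the robot), the pane 17 mm behind it. Nothing is below the lip but the platen and the sleeve
- window_pane (a joint): height of the window in m, 0 = fully down (lip underside 46 mm above the bench), 0.20 = at its top stop. Hung on two counterweights: it stays where it is left, and moves up or down with about 2 to 4 N
- pointer (a point): tip of the red pointer on the left (+y) edge of the window; moves with the window, 70 mm above the lip's underside
- load_mark (a point): the yellow loading mark: a 9 mm high clamp tab with a black centre line on the front of the left jamb, beside the pointer; this point is at the centre line. The pointer is level with it when both have the same height. The tab is only clamped; do not push it
- sleeve_mid (a point): centre (half-way up) of the grey metal sleeve, a plain ring 36 mm outside diameter, 24 mm high, 82 g, standing upright on the front of the platen before the window. It passes under the window
- nest (a point): where the centre of the sleeve is when it is fully home in the vee nest (axes as the stand's): two steel bars 18 mm high, 38 mm long, polished and slippery, forming a 60 degree vee that opens to the front (-x of the stand). The mouth is 57 mm wide. It lies 18 mm behind the stand's origin, 32 mm behind the pane
- weight: brass 500 g test weight, 38 mm diameter, 70 mm high; origin under its centre; leave alone
- punch_pin: stepped steel punch standing on its flange, 32 mm diameter, 62 mm high; origin under its centre; leave alone
- bearing: ball bearing lying flat, 35 mm diameter, 11 mm high; origin under its centre; leave alone
- mounted_specimen_2: black moulded specimen puck, 30 mm diameter, 18 mm high; origin under its centre; leave alone
- mounted_specimen_3: green moulded specimen puck, 30 mm diameter, 21 mm high; origin under its centre; leave alone
Not all that is in view belongs to the job. What is shaped like the part that bears sleeve_mid but purple is not meant.

How it is judged:
By the outcome, as a careful person would: the job done as asked, in the order asked, and still so for the second after the job is handed in, with the robot touching nothing.
It also fails if it takes over 48 s, if anything falls off the work surface, if the arm or the gripper's body presses on something with over 40 N, if the wrist force passes 120 N, or if a joint passes its speed limit or range.

ROBOT

A 7-joint arm with a two-finger parallel gripper is mounted at the origin on a cart in front of the work surface, level with it; the furniture and walls round the work are solid. World frame = base frame: x ahead of the robot, y to its left, z up, the work surface at z = 0. Lengths are in mm, angles in rad, forces in N, time in s.
With the tool pointing down it reaches from about 350 to 775 mm from the base axis. Payload 3.1 kg.
Tool frame: the origin (TCP) lies on the centre line of the jaws, within the pads' length; the fingertips stand 8 mm ahead of it and the grasp point (between the pads) lies 11 mm behind it; z points along the fingers, y is the direction in which the jaws open and shut (so a half turn about z gives the same grasp; the last joint's range is limited). The gripper opens to 85 mm and grips with 20 to 120 N. Pads are 22 mm wide; open, the fingers measure 114 mm over their backs; the gripper's body (76 mm by 85 mm) begins 54 mm behind the grasp point. The pads swing forward as they close: fully open they stand 13 mm farther back than shut.
Start: joints at [-1.216, 0.311, 0.014, 1.512, -0.004, 1.319, -0.027], TCP at [212.533, 507.294, 239.304] pointing down, gripper open.
Joint ranges: [-2.7, 2.7], [-0.3, 1.91], [-1.27, 1.3], [0.12, 2.57], [-1.44, 4.58], [0.2, 2.03], [-3.05, 3.05]. Speed limits (rad/s): [2.79, 2.79, 3.14, 3.14, 3.14, 3.14, 3.14].

INTERFACE

Orientations are given as a unit quaternion [w, x, y, z].
In Python, from cell import ctrl gives the robot as it stands.
- The arm moves only by the tool arm_command, never from a script. Its argument "targets" is a list of rows, each a list of 3 entries, a list of its own where there are three numbers: the opening, from -1 (shut) to 1 (fully open), then the shift along the tool's x, y, z in m, then the turn about the tool's z in degrees. In form: [[hand, [x, y, z], turn], ...]. A call has 1 to 10 rows; each row is the pose to reach, as a shift and turn from the pose measured when the call began, along the tool's axes at that moment; what a row does not reach only later rows make up. A row lasts 1/8 s, in which the tool goes at most 62.5 mm and 10.7 degrees, less where a joint would pass 70% of its speed; a pose out of reach is approached as far as the arm can. A call with a gripper value outside its range is refused whole. The fingers move at their own pace and stop on an object; the grip force is fixed at half the most. Time passes only in rows, so rows that repeat a pose let the fingers close. It gives the time, the measured TCP pose, the force and the opening at its end, in the units of the state.
- ctrl.state(): the state, without advancing time (a new reading comes with each control period).
- ctrl.camera(name): name is "scene" or "top" or "wrist"; returns (picture, depth): 400x640x3 uint8, red, green, blue; 400x640 float32, mm along the optical axis (not along the pixel's ray), 0 where there is no reading.
- ctrl.get_calibration(name): a dict with "fx", "fy", "cx", "cy" (pixels), "rvec" (rotation vector, rad) and "tvec" (3), from world to camera coordinates, as OpenCV has them. Camera axes: x right, y down, z forward; pixel columns grow to the right and rows downward; lengths in mm; the calibration is good to about 2 mm. A picture is of the moment at which its call begins: read the wrist's pose just before it. get_calibration takes no time and is no camera call; for the wrist camera it gives the pose at the moment of the call.
- ctrl.sign_off(): hands the job in, once; it reports no verdict.
The state is a dict: "clock": time; "joints": joint angles; "joint_vel": joint speeds; "joint_efforts": joint torques, N m; "position": TCP position; "orientation": TCP orientation; "force": force on the tool from outside, world axes, zero at the start; "moment": the same for the moment, N m; "grip_width": opening from 0.0 (shut) to 1.0 (fully open).
Only numpy, scipy, OpenCV 4.12 (cv2) and the standard library are available. Lean on these libraries where they do the work, as an engineer would, in place of code of your own. Each camera call takes 0.05 s, during which the arm holds its last target.

## Working session

There is one attempt and no reset: what is moved stays moved. The work goes in short steps, Python scripts to look and compute and a tool call to move; the robot and the scene stay as the last step left them, time stands still between calls to the robot, and variables do not carry over. Pictures are saved under pics/ and viewed, and the job is handed in when it is done.

Besides the shell and the picture viewer there is one more tool, called after "Call:" in YAML: its name, and indented under it one key for each argument. arm_command: Moves the arm, as the interface text tells. Its arguments: {"type":"object","properties":{"targets":{"type":"array","items":{"type":"array"}}},"required":["targets"]}

```bash
ls; mkdir -p pics; cat > h.py <<'E'
import numpy as np, cv2
from cell import ctrl
def save(name,img): cv2.imwrite('pics/'+name+'.png',cv2.cvtColor(img,cv2.COLOR_RGB2BGR))
def RT(c):
    R=cv2.Rodrigues(np.array(c['rvec'],float))[0]; t=np.array(c['tvec'],float).ravel(); return R,t
def pt(c,u,v,d):
    R,t=RT(c); p=np.array([(u-c['cx'])/c['fx']*d,(v-c['cy'])/c['fy']*d,d]); return R.T@(p-t)
def ray(c,u,v,z=None,x=None):
    R,t=RT(c); o=-R.T@t; d=R.T@np.array([(u-c['cx'])/c['fx'],(v-c['cy'])/c['fy'],1.])
    return o+d*((z-o[2])/d[2])
def proj(c,P):
    R,t=RT(c); q=R@np.array(P,float)+t; return c['fx']*q[0]/q[2]+c['cx'],c['fy']*q[1]/q[2]+c['cy']
E
python3 - <<'E'
from h import *
print(ctrl.state())
for n in ['scene','top']:
    c=ctrl.get_calibration(n); i,d=ctrl.camera(n); save(n+'0',i); np.savez('pics/'+n+'0.npz',i=i,d=d); R,t=RT(c); print(n,c,'pos',-R.T@t)
    import pickle; pickle.dump(c,open('pics/'+n+'.pkl','wb'))
E
```

```text
pics
{'clock': 0.0, 'joints': array([-1.21570419,  0.31171817,  0.01400445,  1.51308053, -0.00439437,
        1.31915486, -0.02718157]), 'joint_vel': array([-0.00012983, -0.00035427,  0.00031672,  0.00056419, -0.00061763,
       -0.00084231, -0.00156687]), 'joint_efforts': array([-2.27010573e-04, -3.79913342e+01,  1.45923123e-01, -2.30592817e+01,
        1.21818233e-02,  1.36438472e-02, -6.06499938e-06]), 'position': array([212.27741181, 506.61874896, 238.21569329]), 'orientation': array([-1.77963456e-04,  1.97055483e-01,  9.80391646e-01, -1.15145589e-03]), 'force': array([ 0.33976337, -0.68475563, -0.53140882]), 'moment': array([-0.00042063,  0.00432341,  0.02494076]), 'grip_width': 1.001366377527989}
scene {'fx': 509.852018677264, 'fy': 509.852018677264, 'cx': 311.8842011718198, 'cy': 203.79148162266446, 'rvec': array([ 1.95344283, -1.14734169,  0.55628174]), 'tvec': array([-307.54390005,  370.30905121,  780.51748964])} pos [-195.04951322 -481.07376784  755.93869645]
top {'fx': 490.31615846503485, 'fy': 490.31615846503485, 'cx': 315.5380118710837, 'cy': 205.4038474088832, 'rvec': array([ 2.16813884, -2.1516022 ,  0.14306402]), 'tvec': array([ -93.03292343,  501.89144271, 1308.80274314])} pos [ 334.9347379   -80.54865977 1361.92709067]
```

View pics/scene0.png

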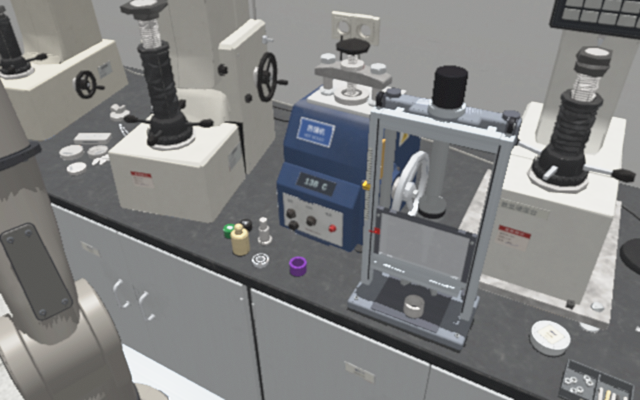

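View pics/top0.png

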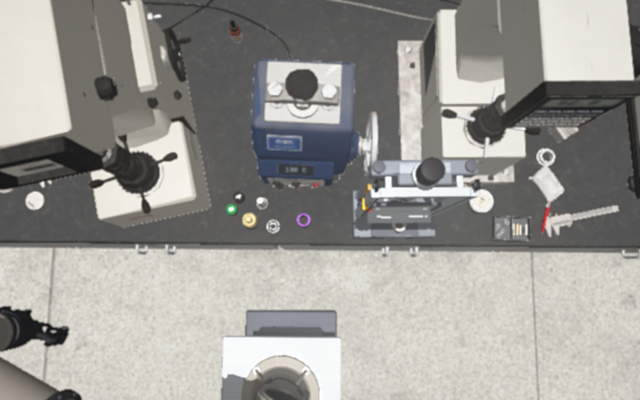

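```bash
python3 - <<'E'
from h import *
a=np.load('pics/scene0.npz')['i'][80:350,335:535]; save('s_crop',cv2.resize(a,None,fx=2.2,fy=2.2,interpolation=cv2.INTER_CUBIC))
a=np.load('pics/top0.npz')['i'][145:245,340:500]; save('t_crop',cv2.resize(a,None,fx=5,fy=5,interpolation=cv2.INTER_CUBIC))
E
```

```text
(no output)
```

View pics/s_crop.png

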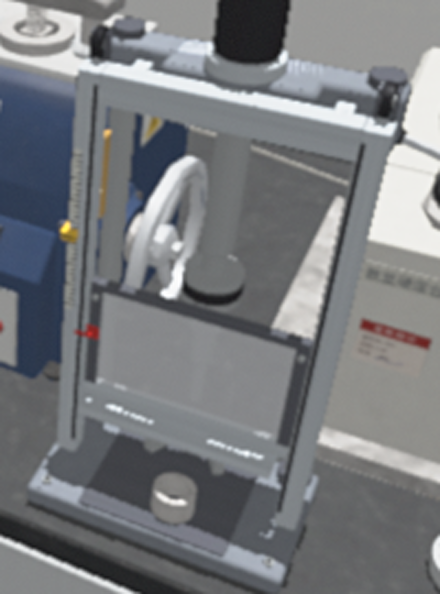

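View pics/t_crop.png

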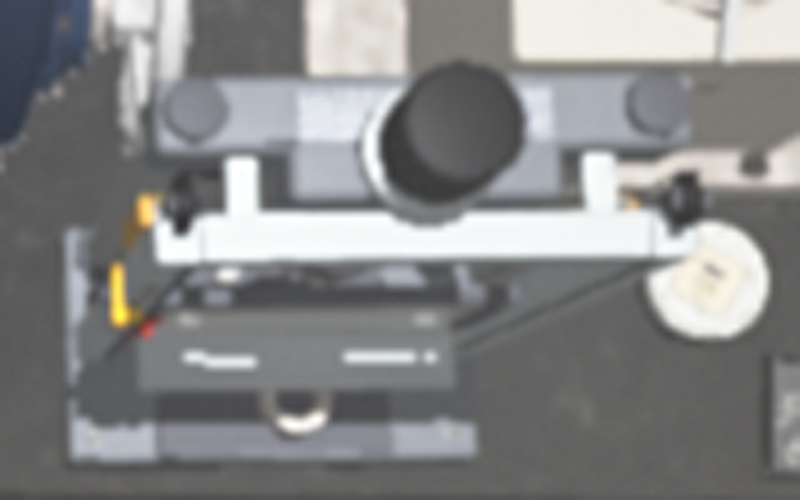

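```bash
python3 - <<'E'
from h import *
import pickle
T=np.load('pics/top0.npz');S=np.load('pics/scene0.npz');ct=pickle.load(open('pics/top.pkl','rb'));cs=pickle.load(open('pics/scene.pkl','rb'))
def hit(n,c,D,cx,cy,x0,y0,k):
    u=x0+cx/k-.4;v=y0+cy/k-.4; d=D['d'][int(round(v)),int(round(u))]; print(n,round(u,1),round(v,1),d,pt(c,u,v,d).round(1))
for n,x,y in [('FL',75,452),('FR',470,450),('FLin',90,440),('FRin',460,440),('L back',72,240),('sleeve top front',298,432),('sleeve L',268,405),('sleeve R',328,405),('platen FL',158,435),('platen FR',388,435),('lip L',150,375),('lip R',445,375),('ptr',150,328),('mark',120,318)]:
    hit(n,ct,T,x,y,340,145,5)
print()
for n,x,y in [('ptr',92,331),('mark',68,232),('sleeve rim near',175,500),('sleeve front',175,510),('base FL',40,490),('base FR',280,575),('lip L',90,408),('lip R',275,462),('lipfront mid',180,435),('jambL bot',70,440),('jambR bot',287,520),('punch',213,290)]:
    hit(n,cs,S,x,y,335,80,2.2)
E
```

```text
FL 354.6 235.0 1339.7816 [ 423.  -196.6   23.4]
FR 433.6 234.6 1345.721 [ 426.1 -413.9   19.2]
FLin 357.6 232.6 1336.6289 [ 429.4 -204.4   27.4]
FRin 431.6 232.6 1344.1289 [ 431.3 -408.    21.4]
L back 354.0 192.6 1349.7649 [ 539.5 -194.8   28. ]
sleeve top front 399.2 231.0 1335.5132 [ 434.4 -317.6   29.9]
sleeve L 393.2 225.6 1317.2499 [ 447.3 -298.1   49.8]
sleeve R 405.2 225.6 1320.9354 [ 447.9 -331.    46.4]
platen FL 371.2 231.6 1337.9608 [ 432.4 -241.6   26.7]
platen FR 417.2 231.6 1338.3387 [ 433.4 -367.2   27.2]
lip L 369.6 219.6 1265.9124 [ 457.9 -228.6  102.4]
lip R 428.6 219.6 1270.3562 [ 459.4 -381.9   99.1]
ptr 369.6 210.2 1259.5453 [ 481.2 -227.6  111.8]
mark 363.6 208.2 1105.1251 [ 467.7 -196.   265.5]

ptr 376.4 230.1 923.4839 [ 478.2 -219.6  166.8]
mark 365.5 185.1 865.7877 [ 467.  -198.3  265.4]
sleeve rim near 414.1 306.9 928.3878 [ 442.6 -317.3   49.9]
sleeve front 414.1 311.4 929.3601 [ 438.9 -319.4   42.5]
base FL 352.8 302.3 975.82697 [ 421.6 -204.4   23. ]
base FR 461.9 341.0 898.198 [ 432.  -412.5   23.1]
lip L 375.5 265.1 945.8878 [ 459.7 -230.1  100.3]
lip R 459.6 289.6 994.64453 [ 549.6 -373.1   25. ]
lipfront mid 416.4 277.3 919.48035 [ 466.4 -307.4   99.5]
jambL bot 366.4 279.6 1006.5898 [ 477.8 -206.5   35.5]
jambR bot 465.1 316.0 932.36993 [ 482.7 -402.1   31.8]
punch 431.4 211.4 863.73364 [ 497.3 -308.6  228.6]
```

View pics/w0.png

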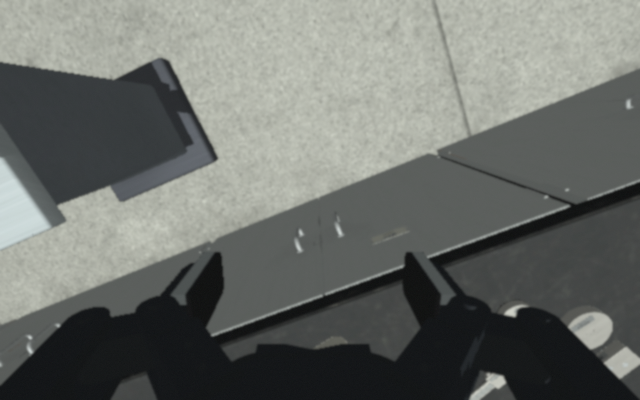

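Call:
arm_command:
  targets:
    - [-1,[-0.35,-0.272,-0.062],-24]
    - [-1,[-0.35,-0.272,-0.062],-24]
    - [-1,[-0.35,-0.272,-0.062],-24]
    - [-1,[-0.35,-0.272,-0.062],-24]
    - [-1,[-0.35,-0.272,-0.062],-24]
    - [-1,[-0.35,-0.272,-0.062],-24]
    - [-1,[-0.35,-0.272,-0.062],-24]
    - [-1,[-0.35,-0.272,-0.062],-24]

```text
clock: 1.15
position: [432.0, 115.6, 301.6]
orientation: [0.001, -0.006, 1.0, -0.002]
force: [-0.4, 0.8, -0.3]
grip_width: 0.0
```

Call:
arm_command:
  targets:
    - [-1,[0,0,-0.6],0]
    - [-1,[0,0,-0.6],0]
    - [-1,[0,0,-0.6],0]
    - [-1,[0,0,-0.6],0]
    - [-1,[0,0,-0.6],0]
    - [-1,[0,0,-0.6],0]
    - [-1,[0,0,-0.6],0]
    - [-1,[0,0,-0.6],0]
    - [-1,[0,0,-0.6],0]
    - [-1,[0,0,-0.6],0]

```text
clock: 2.4
position: [412.2, 112.3, 576.1]
orientation: [0.033, -0.007, 0.999, 0.007]
force: [-0.3, -0.1, 0.9]
grip_width: 0.004
```

```bash
python3 - <<'E'
from cell import ctrl
s=ctrl.state(); print(s['joints'].round(3),s['position'].round(1),s['orientation'].round(4))
E
```

```text
[-0.695  0.084  0.45   0.966 -0.038  2.032  1.319] [412.2 112.3 576.1] [ 0.0331 -0.0066  0.9994  0.007 ]
```

Call:
arm_command:
  targets:
    - [-1,[0.2,0,-0.8],0]
    - [-1,[0.2,0,-0.8],0]
    - [-1,[0.2,0,-0.8],0]
    - [-1,[0.2,0,-0.8],0]
    - [-1,[0.2,0,-0.8],0]
    - [-1,[0.2,0,-0.8],0]

```text
clock: 3.15
position: [344.2, 106.3, 602.0]
orientation: [0.064, -0.006, 0.998, 0.016]
force: [0.2, -1.0, 0.8]
grip_width: -0.005
```

```bash
cat > st.py <<'E'
from h import *
from scipy.spatial.transform import Rotation as Ro
s=ctrl.state(); q=s['orientation']; R=Ro.from_quat(q[[1,2,3,0]]).as_matrix()
print('t',round(s['clock'],2),'J',s['joints'].round(3),'P',s['position'].round(1),'q',q.round(4)); print('F',s['force'].round(2),'w',round(s['grip_width'],3),'tool x,y,z:',R[:,0].round(3),R[:,1].round(3),R[:,2].round(3))
import sys
if len(sys.argv)>1:
    p=np.array([float(a) for a in sys.argv[1:4]]); print('tool shift m', (R.T@(p-s['position'])/1000).round(4))
E
python3 st.py
```

```text
t 3.15 J [ 0.279 -0.063 -0.559  1.03  -0.033  2.032  1.286] P [344.2 106.3 602. ] q [ 0.064  -0.0063  0.9978  0.0161]
F [ 0.18 -1.04  0.83] w -0.005 tool x,y,z: [-0.992 -0.01  -0.128] [-0.015  0.999  0.031] [ 0.128  0.033 -0.991]
```

Call:
arm_command:
  targets:
    - [-1,[0,0,-1.0],0]
    - [-1,[0,0,-1.0],0]
    - [-1,[0,0,-1.0],0]

```text
clock: 3.52
position: [337.3, 104.3, 627.1]
orientation: [0.096, -0.006, 0.995, 0.025]
force: [-0.2, 0.6, -1.0]
grip_width: -0.0
```

```bash
python3 st.py
```

```text
t 3.52 J [ 0.115 -0.096 -0.389  0.999 -0.038  2.032  1.287] P [337.3 104.3 627.1] q [ 0.0958 -0.0061  0.9951  0.0255]
F [-0.21  0.63 -1.01] w -0.0 tool x,y,z: [-0.982 -0.007 -0.191] [-0.017  0.999  0.05 ] [ 0.19   0.052 -0.98 ]
```

Call:
arm_command:
  targets:
    - [-1,[0,0,-1.0],0]

```text
clock: 3.65
position: [331.9, 102.7, 643.2]
orientation: [0.116, -0.006, 0.993, 0.032]
force: [0.7, -0.3, 0.5]
grip_width: -0.001
```

Call:
arm_command:
  targets:
    - [-1,[0,0,-1.0],0]
    - [-1,[0,0,-1.0],0]

```text
clock: 3.9
position: [318.1, 99.3, 667.0]
orientation: [0.147, -0.007, 0.988, 0.041]
force: [0.3, -0.6, -0.4]
grip_width: 0.002
```

```bash
python3 st.py
```

```text
t 3.9 J [-0.042 -0.156 -0.229  0.955 -0.042  2.032  1.286] P [318.1  99.3 667. ] q [ 0.1466 -0.0067  0.9883  0.0412]
F [ 0.26 -0.57 -0.36] w 0.002 tool x,y,z: [-0.957 -0.001 -0.29 ] [-0.025  0.997  0.079] [ 0.289  0.083 -0.954]
```

Call:
arm_command:
  targets:
    - [-1,[-0.3,-0.25,-0.7],0]

```text
clock: 4.03
position: [331.0, 78.2, 684.8]
orientation: [0.167, -0.009, 0.985, 0.046]
force: [0.1, -0.4, 0.4]
grip_width: 0.001
```

Call:
arm_command:
  targets:
    - [-1,[-0.3,-0.25,-0.7],0]

```text
clock: 4.15
position: [342.5, 54.6, 702.8]
orientation: [0.188, -0.009, 0.981, 0.05]
force: [0.4, -0.9, -0.3]
grip_width: 0.001
```

Call:
arm_command:
  targets:
    - [-1,[-0.3,-0.25,-0.7],0]

```text
clock: 4.28
position: [350.4, 32.1, 720.4]
orientation: [0.209, -0.008, 0.976, 0.053]
force: [-0.3, -1.0, 0.1]
grip_width: -0.001
```

```bash
python3 st.py
```

```text
t 4.28 J [-0.243 -0.131  0.126  0.808 -0.048  2.032  1.443] P [350.4  32.1 720.4] q [ 0.2091 -0.0085  0.9764  0.0528]
F [-0.29 -0.99  0.14] w -0.001 tool x,y,z: [-0.912  0.005 -0.409] [-0.039  0.994  0.1  ] [ 0.407  0.107 -0.907]
```

Working well (≈25° tilt). Continue.

Call:
arm_command:
  targets:
    - [-1,[-0.4,-0.5,-0.6],0]

```text
clock: 4.4
position: [363.5, -5.1, 734.9]
orientation: [0.228, -0.008, 0.972, 0.054]
force: [0.5, -0.2, 0.7]
grip_width: 0.002
```

Call:
arm_command:
  targets:
    - [-1,[-0.4,-0.5,-0.6],0]

```text
clock: 4.53
position: [373.7, -38.9, 746.7]
orientation: [0.244, -0.007, 0.968, 0.053]
force: [-0.3, -0.0, 0.5]
grip_width: 0.003
```

Call:
arm_command:
  targets:
    - [-1,[-0.4,-0.5,-0.6],0]

```text
clock: 4.65
position: [388.8, -69.9, 754.7]
orientation: [0.258, -0.006, 0.964, 0.057]
force: [1.1, 0.5, -0.5]
grip_width: -0.0
```

Call:
arm_command:
  targets:
    - [-1,[-0.4,-0.4,-0.6],0]

```text
clock: 4.78
position: [391.0, -88.8, 764.5]
orientation: [0.271, -0.002, 0.961, 0.054]
force: [-1.3, -0.5, 0.4]
grip_width: -0.001
```

```bash
python3 st.py
```

```text
t 4.78 J [-1.008 -0.115  1.159  0.628 -0.101  2.032  1.683] P [391.  -88.8 764.5] q [ 0.2712 -0.0022  0.961   0.0537]
F [-1.29 -0.46  0.38] w -0.001 tool x,y,z: [-0.853  0.025 -0.521] [-0.033  0.994  0.102] [ 0.521  0.104 -0.847]
```

Call:
arm_command:
  targets:
    - [-1,[-0.6,-0.15,-0.8],0]

```text
clock: 4.9
position: [397.6, -97.2, 783.0]
orientation: [0.293, 0.0, 0.955, 0.051]
force: [1.5, -61.4, -7.7]
grip_width: -0.003
```

Call:
arm_command:
  targets:
    - [-1,[-0.6,-0.15,-0.8],0]

```text
clock: 5.03
position: [399.0, -100.1, 801.2]
orientation: [0.316, -0.002, 0.948, 0.049]
force: [-0.8, -0.8, 0.6]
grip_width: -0.002
```

Call:
arm_command:
  targets:
    - [-1,[-0.6,-0.15,-0.8],0]

```text
clock: 5.15
position: [396.4, -109.7, 818.5]
orientation: [0.338, -0.002, 0.94, 0.048]
force: [0.3, -0.1, 0.2]
grip_width: -0.001
```

```bash
python3 st.py
```

```text
t 5.15 J [-1.385 -0.184  1.297  0.457  0.116  2.032  1.637] P [ 396.4 -109.7  818.5] q [ 0.3378 -0.0019  0.94    0.0477]
F [ 0.28 -0.11  0.19] w -0.001 tool x,y,z: [-0.772  0.029 -0.635] [-0.036  0.995  0.088] [ 0.635  0.091 -0.767]
```

Call:
arm_command:
  targets:
    - [-1,[-0.6,-0.3,-0.6],0]

```text
clock: 5.28
position: [399.3, -127.7, 833.3]
orientation: [0.359, -0.001, 0.932, 0.045]
force: [-0.4, -0.3, 0.9]
grip_width: 0.003
```

Call:
arm_command:
  targets:
    - [-1,[-0.6,-0.3,-0.6],0]

```text
clock: 5.4
position: [399.9, -145.8, 847.5]
orientation: [0.38, 0.001, 0.924, 0.042]
force: [-0.3, -0.2, 0.1]
grip_width: -0.0
```

```bash
python3 st.py
```

```text
t 5.4 J [-1.558 -0.24   1.298  0.345  0.308  2.032  1.656] P [ 399.9 -145.8  847.5] q [3.802e-01 6.000e-04 9.240e-01 4.170e-02]
F [-0.33 -0.18  0.1 ] w -0.0 tool x,y,z: [-0.711  0.033 -0.703] [-0.031  0.997  0.077] [ 0.703  0.077 -0.707]
```

Call:
arm_command:
  targets:
    - [-1,[-0.6,-0.5,-0.5],0]

```text
clock: 5.52
position: [403.0, -173.3, 857.8]
orientation: [0.399, 0.002, 0.916, 0.038]
force: [0.0, 0.9, -0.1]
grip_width: -0.002
```

Call:
arm_command:
  targets:
    - [-1,[-0.6,-0.5,-0.5],0]

```text
clock: 5.65
position: [403.0, -200.9, 867.5]
orientation: [0.418, 0.004, 0.908, 0.033]
force: [-0.2, 0.1, 0.7]
grip_width: 0.004
```

Call:
arm_command:
  targets:
    - [-1,[-0.6,-0.5,-0.5],0]

```text
clock: 5.78
position: [395.4, -215.3, 880.9]
orientation: [0.437, 0.008, 0.899, 0.024]
force: [-0.2, 0.3, 0.8]
grip_width: 0.001
```

```bash
python3 st.py
```

```text
t 5.78 J [-1.702 -0.295  1.298  0.172  0.522  2.032  1.765] P [ 395.4 -215.3  880.9] q [0.4365 0.0081 0.8994 0.0236]
F [-0.23  0.27  0.75] w 0.001 tool x,y,z: [-0.619  0.035 -0.785] [-0.006  0.999  0.049] [ 0.786  0.035 -0.618]
```

```bash
python3 st.py 390 -300 500
```

```text
t 5.78 J [-1.702 -0.295  1.298  0.172  0.522  2.032  1.765] P [ 395.4 -215.3  880.9] q [0.4365 0.0081 0.8994 0.0236]
F [-0.23  0.27  0.75] w 0.001 tool x,y,z: [-0.619  0.035 -0.785] [-0.006  0.999  0.049] [ 0.786  0.035 -0.618]
tool shift m [ 0.2992 -0.1034  0.2281]
```

Call:
arm_command:
  targets:
    - [-1,[0.15,-0.052,0.114],-2]
    - [-1,[0.15,-0.052,0.114],-2]
    - [-1,[0.15,-0.052,0.114],-4]
    - [-1,[0.3,-0.103,0.228],-4]
    - [-1,[0.3,-0.103,0.228],-4]
    - [-1,[0.3,-0.103,0.228],-4]
    - [-1,[0.3,-0.103,0.228],-4]

```text
clock: 6.65
position: [391.4, -248.4, 711.5]
orientation: [0.435, -0.028, 0.9, 0.008]
force: [0.7, -0.0, 0.4]
grip_width: -0.001
```

```bash
python3 st.py 385 -305 200
```

```text
t 6.65 J [ 0.017 -0.284  0.674  1.202 -0.414  1.474  2.257] P [ 391.4 -248.4  711.5] q [ 0.4351 -0.028   0.8999  0.0076]
F [ 0.69 -0.04  0.41] w -0.001 tool x,y,z: [-0.62  -0.044 -0.784] [-0.057  0.998 -0.011] [ 0.783  0.038 -0.621]
tool shift m [ 0.4072 -0.0507  0.3106]
```

Call:
arm_command:
  targets:
    - [-1,[0.2,-0.025,0.152],0]
    - [-1,[0.2,-0.025,0.152],0]
    - [-1,[0.2,-0.025,0.152],0]
    - [-1,[0.2,-0.025,0.152],0]
    - [-1,[0.407,-0.051,0.31],0]
    - [-1,[0.407,-0.051,0.31],0]
    - [-1,[0.407,-0.051,0.31],0]
    - [-1,[0.407,-0.051,0.31],0]
    - [-1,[0.407,-0.051,0.31],0]

```text
clock: 7.78
position: [407.9, -300.3, 264.4]
orientation: [0.408, -0.016, 0.913, 0.012]
force: [-0.1, -1.0, 1.6]
grip_width: 0.006
```

```bash
python3 st.py 385 -305 200; python3 - <<'E'
from h import *
import pickle
for n in ['wrist','scene']:
    c=ctrl.get_calibration(n); i,d=ctrl.camera(n); save(n+'1',i); np.savez('pics/'+n+'1.npz',i=i,d=d); pickle.dump(c,open('pics/'+n+'1.pkl','wb'))
E
```

```text
t 7.78 J [-0.348 -0.296  1.271  2.181 -0.685  0.685  3.047] P [ 407.9 -300.3  264.4] q [ 0.4083 -0.0164  0.9126  0.0122]
F [-0.05 -1.    1.58] w 0.006 tool x,y,z: [-0.666 -0.02  -0.746] [-0.04   0.999  0.009] [ 0.745  0.036 -0.666]
tool shift m [ 0.0634 -0.0044  0.0257]
```

View pics/wrist1.png

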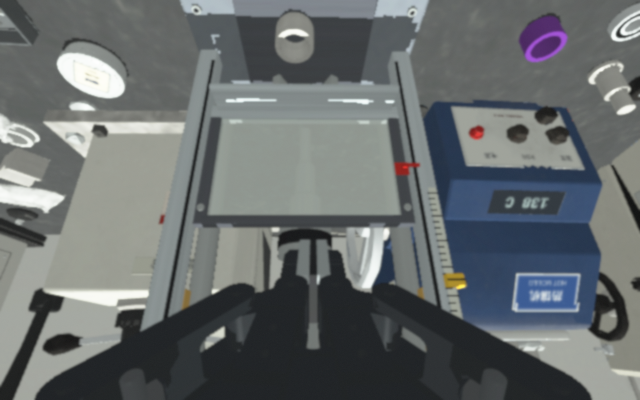

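View pics/scene1.png

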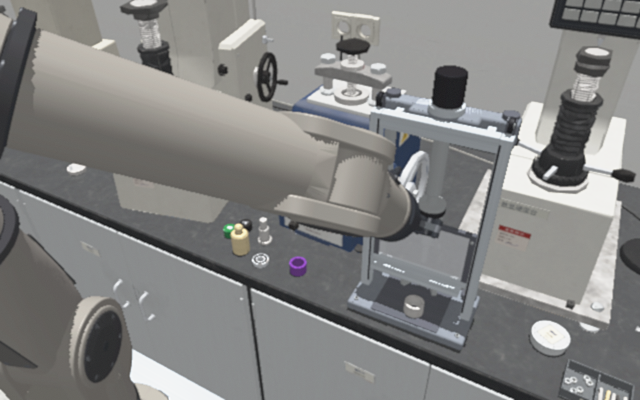

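Call:
arm_command:
  targets:
    - [-1,[0.03,0,0.01],10]
    - [-1,[0.05,0,0.02],20]
    - [-1,[0.06,-0.004,0.026],30]
    - [-1,[0.06,-0.004,0.026],40]
    - [-1,[0.06,-0.004,0.026],50]
    - [-1,[0.06,-0.004,0.026],60]
    - [-1,[0.06,-0.004,0.026],70]
    - [-1,[0.06,-0.004,0.026],80]
    - [-1,[0.06,-0.004,0.026],90]

```text
clock: 9.0
position: [389.1, -300.6, 201.2]
orientation: [0.276, 0.634, 0.657, 0.3]
force: [0.8, -0.2, -0.2]
grip_width: -0.003
```

```bash
python3 st.py 385 -305 200
```

```text
t 9.0 J [-0.038  0.127  1.29   2.275 -1.216  1.013  2.071] P [ 389.1 -300.6  201.2] q [0.2759 0.6337 0.6573 0.3003]
F [ 0.79 -0.15 -0.2 ] w -0.003 tool x,y,z: [-0.044  0.999  0.018] [0.667 0.016 0.745] [ 0.743  0.045 -0.667]
tool shift m [-0.0043 -0.0037 -0.0025]
```

Call:
arm_command:
  targets:
    - [-1,[0,0,0],10]
    - [-1,[0,0,0],20]
    - [-1,[0,0,0],30]
    - [-1,[0,0,0],40]
    - [-1,[0,0,0],50]
    - [-1,[0,0,0],60]
    - [-1,[0,0,0],70]
    - [-1,[0,0,0],80]
    - [-1,[0,0,0],90]

```text
clock: 10.12
position: [388.9, -301.1, 201.1]
orientation: [-0.019, 0.913, 0.013, 0.408]
force: [-0.6, 0.4, -0.1]
grip_width: 0.003
```

```bash
python3 st.py 385 -305 200; python3 - <<'E'
from h import *
import pickle
for n in ['wrist']:
    c=ctrl.get_calibration(n); i,d=ctrl.camera(n); save(n+'2',i); np.savez('pics/'+n+'2.npz',i=i,d=d); pickle.dump(c,open('pics/'+n+'2.pkl','wb'))
E
```

```text
t 10.12 J [-0.035  0.131  1.29   2.275 -1.218  1.017  0.495] P [ 388.9 -301.1  201.1] q [-0.0188  0.9129  0.0134  0.4076]
F [-0.57  0.39 -0.14] w 0.003 tool x,y,z: [0.667 0.009 0.745] [ 0.04  -0.999 -0.023] [ 0.744  0.045 -0.667]
tool shift m [-0.0035  0.0038 -0.0023]
```

View pics/wrist2.png

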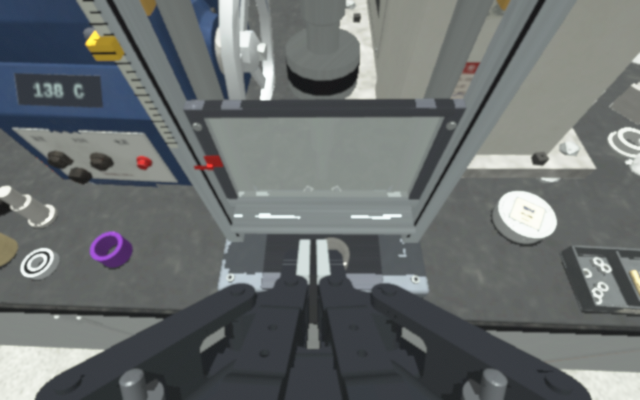

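```bash
python3 - <<'E'
from h import *
a=np.load('pics/wrist1.npz')['i'][0:110,180:430]; save('w1c',cv2.resize(a,None,fx=3.2,fy=3.2,interpolation=cv2.INTER_CUBIC))
a=np.load('pics/wrist2.npz')['i'][0:180,60:240]; save('w2c',cv2.resize(a,None,fx=3.3,fy=3.3,interpolation=cv2.INTER_CUBIC))
E
```

```text
(no output)
```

View pics/w1c.png

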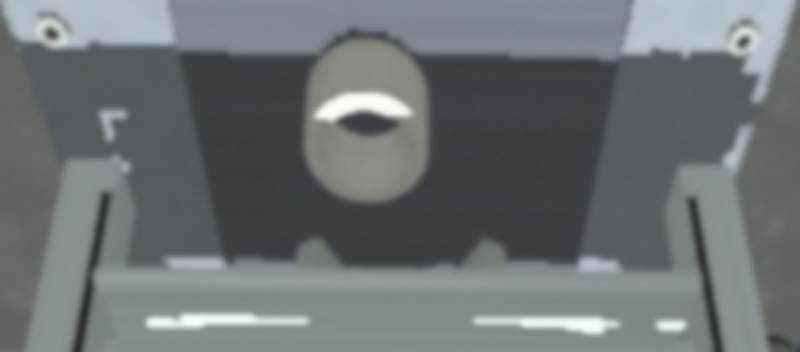

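View pics/w2c.png

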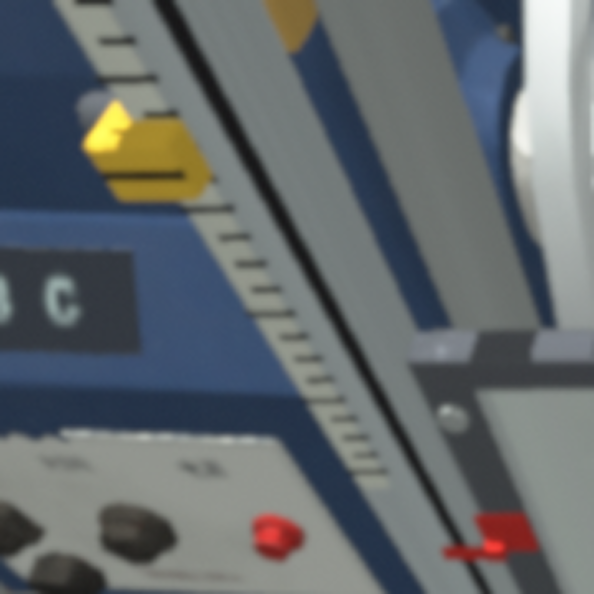

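```bash
cat > cloud.py <<'E'
from h import *
def cloud(c,d):
    v,u=np.mgrid[0:400,0:640]; R,t=RT(c)
    P=np.stack([(u-c['cx'])/c['fx']*d,(v-c['cy'])/c['fy']*d,d],-1)
    return (P-t)@R
E
python3 - <<'E'
from cloud import *
import pickle
for n in ['wrist1','wrist2','scene1']:
    Z=np.load(f'pics/{n}.npz'); d=Z['d']; c=pickle.load(open(f'pics/{n}.pkl','rb')); P=cloud(c,d); ok=d>0
    reg=ok&(abs(P[...,0]-460)<45)&(abs(P[...,1]+315)<35)
    for lo,hi in [(47,55)]:
        m=reg&(P[...,2]>lo)&(P[...,2]<hi); q=P[m]
        if len(q)>8:
            A=np.c_[2*q[:,:2],np.ones(len(q))]; b=(q[:,:2]**2).sum(1); s=np.linalg.lstsq(A,b,rcond=None)[0]
            print(n,len(q),'x',q[:,0].min(),q[:,0].max(),'y',q[:,1].min(),q[:,1].max(),'circ',s[:2],'r',np.sqrt(s[2]+s[0]**2+s[1]**2), 'z',np.median(q[:,2]))
    # yellow / red masks
    i=Z['i'].astype(int); 
    ye=ok&(i[...,0]>130)&(i[...,1]>90)&(i[...,2]<70)&(abs(P[...,1]+200)<25)&(P[...,2]>200)&(P[...,0]<490)
    re=ok&(i[...,0]>130)&(i[...,1]<60)&(i[...,2]<60)&(abs(P[...,1]+225)<30)&(abs(P[...,0]-485)<25)
    for nm,m in [('yel',ye),('red',re)]:
        q=P[m]
        if len(q): print(n,nm,len(q),q.min(0).round(1),q.max(0).round(1),np.median(q,0).round(1))
    # platen & base front
    m=ok&(abs(P[...,2]-26)<3)&(P[...,0]>415)&(P[...,0]<600)&(P[...,1]<-180)&(P[...,1]>-430); q=P[m]
    if len(q): print(' platen z',np.median(q[:,2]),q.min(0),q.max(0))
c=pickle.load(open('pics/wrist2.pkl','rb')); d=np.load('pics/wrist2.npz')['d']
for nm,u,v in [('tip',195.5,166.8),('tip',198,166.8),('tip2',205,165),('mark',95,52.7),('mark',103,52.7),('mark',112,52.7)]:
    print(nm,pt(c,u,v,d[int(round(v)),int(round(u))]).round(1))
E
```

```text
wrist1 572 x 436.5983343210292 472.7152443077232 y -331.0282370164086 -295.50656356694134 circ [ 454.48185925 -313.43933336] r 15.672632675307375 z 48.82887587481682
wrist1 yel 195 [ 466.8 -205.1  254.8] [ 478.1 -187.4  263.6] [ 469.  -200.   260.2]
wrist1 red 150 [ 472.9 -225.3  157.5] [ 481.8 -208.5  168.8] [ 479.7 -220.   164.3]
 platen z 24.78232811813102 [ 423.81507548 -413.52350295   23.0001562 ] [ 525.80392339 -193.67376032   28.98703802]
wrist2 184 x 443.39167857455016 472.280007027595 y -330.36920111447404 -305.3444002513803 circ [ 455.27892161 -313.84824496] r 14.833021202181582 z 48.70621394404305
wrist2 yel 535 [ 466.9 -205.7  255.2] [ 476.  -192.4  264.3] [ 469.4 -201.   261.3]
wrist2 red 146 [ 473.4 -225.   160.2] [ 480.9 -207.9  169.5] [ 479.5 -219.5  164.7]
 platen z 24.44089705897717 [ 422.49907969 -413.11843729   23.00069278] [ 489.63818437 -193.60544717   28.985725  ]
scene1 134 x 437.0030940764729 473.28885984422624 y -329.89932257944974 -293.5700987936166 circ [ 454.06999997 -311.76692955] r 15.643414980714747 z 49.54259430647179
 platen z 25.275330277922347 [ 419.06433688 -429.74350509   23.00060758] [ 574.43438954 -191.09202494   28.98014614]
tip [ 473.7 -208.5  164.9]
tip [ 474.2 -210.1  164.3]
tip2 [ 479.7 -212.5  159.5]
mark [ 469.  -194.2  258.8]
mark [ 468.4 -198.6  259.2]
mark [ 468.3 -203.2  259.3]
```

```bash
python3 - <<'E'
from cloud import *
import pickle
for n in ['wrist1','wrist2']:
    Z=np.load(f'pics/{n}.npz'); d=Z['d']; c=pickle.load(open(f'pics/{n}.pkl','rb')); P=cloud(c,d); ok=d>0
    f=lambda m: (np.median(P[m],0).round(1), m.sum())
    X,Y,H=P[...,0],P[...,1],P[...,2]
    J=ok&(H>60)&(H<240)&(X>465)&(X<492)
    for nm,lo,hi in [('L',-215,-190),('R',-415,-392)]:
        m=J&(Y>lo)&(Y<hi)
        q=P[m]; print(n,nm,len(q),np.percentile(q[:,0],[5,25,50,75,95]).round(1),'y',np.percentile(q[:,1],[1,99]).round(1))
    # front base edge: for slices in y, min x with z 22..30
    m=ok&(H>21)&(H<30)&(X>405)&(X<600)&(Y<-190)&(Y>-416)
    ys=np.arange(-405,-199,12); xs=[np.percentile(X[m&(abs(Y-y)<6)],1) if (m&(abs(Y-y)<6)).sum()>5 else np.nan for y in ys]; g=~np.isnan(xs)
    p=np.polyfit(ys[g],np.array(xs)[g],1); print(' front edge slope',p, np.round(xs,1))
    # sides of the base
    for x in range(428,480,10):
        mm=ok&(H>19)&(H<30)&(abs(X-x)<4)&(Y<-150)&(Y>-450); print('  x',x,Y[mm].min().round(1),Y[mm].max().round(1)) if mm.sum() else 0
    # lip
    m=ok&(H>94)&(H<112)&(X<475)&(X>440)&(Y<-220)&(Y>-390)
    for y in [-380,-350,-300,-260,-230]:
        mm=m&(abs(Y-y)<6)
        if mm.sum(): print('  lip',y,np.percentile(X[mm],2).round(1), 'ztop',np.percentile(H[mm],[2,98]).round(1))
    mm=ok&(H>99)&(H<108)&(abs(X-470)<12); print('  lip y',np.percentile(Y[mm],[1,99]).round(1))
E
```

```text
wrist1 L 4553 [475.3 475.9 476.4 477.2 485.9] y [-213.4 -195.6]
wrist1 R 4700 [479.7 480.4 480.9 481.6 488.8] y [-410.4 -392.5]
 front edge slope [-3.38105909e-02  4.17063201e+02] [431.3 431.4 430.7 429.7 428.7 428.5 427.7 427.2 426.7 426.4 426.3 425.9
 425.3 425.  425.8 425.4 425.2 424.3]
  x 428 -412.9 -193.4
  x 438 -414.7 -192.9
  x 448 -415.2 -192.8
  x 458 -414.6 -192.2
  x 468 -415.0 -192.5
  x 478 -413.9 -191.4
  lip -380 455.8 ztop [ 96.5 101.5]
  lip -350 455.3 ztop [ 95.9 101.6]
  lip -300 454.1 ztop [ 95.4 101.6]
  lip -260 453.0 ztop [ 96.4 101.6]
  lip -230 452.4 ztop [ 96.  101.6]
  lip y [-407.2 -199.2]
wrist2 L 4982 [475.1 475.7 476.2 477.7 486.2] y [-213.2 -195.4]
wrist2 R 5167 [479.6 480.2 480.6 481.4 488.3] y [-409.9 -392.1]
 front edge slope [1.06163454e-02 4.43360048e+02] [425.1 426.7 432.1 434.4 425.8 425.8 428.9 464.8 467.4 480.7 480.4 468.1
 435.9 423.8 422.2 428.9 428.7 422.9]
  x 428 -415.2 -192.1
  x 438 -415.3 -192.4
  x 448 -414.8 -192.5
  x 458 -414.2 -191.4
  x 468 -414.5 -191.3
  x 478 -414.3 -190.9
  lip -380 455.8 ztop [ 96.5 101.5]
  lip -350 455.3 ztop [ 94.9 101.8]
  lip -300 454.1 ztop [ 97.3 101.5]
  lip -260 453.1 ztop [ 96.5 101.4]
  lip -230 452.6 ztop [ 96.3 101.3]
  lip y [-404.6 -199.9]
```

```bash
python3 st.py 405 -303 72
```

```text
t 10.18 J [-0.035  0.131  1.29   2.275 -1.218  1.017  0.492] P [ 388.9 -301.1  201.1] q [-0.0195  0.9129  0.0118  0.4076]
F [-0.12 -0.21 -0.52] w 0.001 tool x,y,z: [0.667 0.006 0.745] [ 0.037 -0.999 -0.026] [ 0.744  0.045 -0.667]
tool shift m [-0.0854  0.0058  0.0981]
```

Call:
arm_command:
  targets:
    - [-1,[-0.043,0.003,0.049],0]
    - [-1,[-0.085,0.006,0.098],0]
    - [-1,[-0.085,0.006,0.098],0]
    - [-1,[-0.085,0.006,0.098],0]

```text
clock: 10.68
position: [384.1, -300.5, 60.3]
orientation: [-0.04, 0.929, 0.005, 0.369]
force: [-0.7, -0.3, -1.3]
grip_width: 0.005
```

```bash
python3 st.py 457 -303 72
```

```text
t 10.68 J [ 0.914  0.369  0.241  2.318 -1.425  0.807  0.797] P [ 384.1 -300.5   60.3] q [-0.0398  0.9286  0.005   0.369 ]
F [-0.68 -0.32 -1.26] w 0.005 tool x,y,z: [ 0.728 -0.02   0.686] [ 0.039 -0.997 -0.07 ] [ 0.685  0.078 -0.724]
tool shift m [0.0611 0.0045 0.0413]
```

```bash
python3 st.py 405 -303 71;python3 st.py 456 -303 71
```

```text
t 10.68 J [ 0.914  0.369  0.241  2.318 -1.425  0.807  0.797] P [ 384.1 -300.5   60.3] q [-0.0398  0.9286  0.005   0.369 ]
F [-0.68 -0.32 -1.26] w 0.005 tool x,y,z: [ 0.728 -0.02   0.686] [ 0.039 -0.997 -0.07 ] [ 0.685  0.078 -0.724]
tool shift m [0.0226 0.0026 0.0064]
t 10.68 J [ 0.914  0.369  0.241  2.318 -1.425  0.807  0.797] P [ 384.1 -300.5   60.3] q [-0.0398  0.9286  0.005   0.369 ]
F [-0.68 -0.32 -1.26] w 0.005 tool x,y,z: [ 0.728 -0.02   0.686] [ 0.039 -0.997 -0.07 ] [ 0.685  0.078 -0.724]
tool shift m [0.0597 0.0045 0.0413]
```

Call:
arm_command:
  targets:
    - [-1,[0.023,0.003,0.006],0]
    - [-1,[0.023,0.003,0.006],0]
    - [-1,[0.023,0.003,0.006],0]

```text
clock: 11.05
position: [404.5, -303.6, 71.3]
orientation: [-0.04, 0.929, 0.005, 0.369]
force: [-0.4, 0.4, -0.0]
grip_width: 0.003
```

```bash
python3 st.py 456 -303 71
```

```text
t 11.05 J [ 0.867  0.356  0.242  2.285 -1.412  0.792  0.724] P [ 404.5 -303.6   71.3] q [-0.0397  0.9285  0.0052  0.3691]
F [-0.43  0.41 -0.  ] w 0.003 tool x,y,z: [ 0.728 -0.02   0.686] [ 0.039 -0.997 -0.07 ] [ 0.685  0.078 -0.724]
tool shift m [0.0372 0.0015 0.0356]
```

Call:
arm_command:
  targets:
    - [-1,[0.018,0.001,0.017],0]
    - [-1,[0.037,0.0015,0.0355],0]
    - [-1,[0.037,0.0015,0.0355],0]

```text
clock: 11.42
position: [457.6, -301.0, 71.2]
orientation: [-0.041, 0.928, 0.008, 0.37]
force: [-1.1, 0.1, -0.2]
grip_width: 0.001
```

```bash
cat > cam.py <<'E'
from h import *
import pickle,sys
k=sys.argv[1]
for n in sys.argv[2:]:
    c=ctrl.get_calibration(n); i,d=ctrl.camera(n); save(n+k,i); np.savez('pics/'+n+k+'.npz',i=i,d=d); pickle.dump(c,open('pics/'+n+k+'.pkl','wb'))
E
python3 st.py 456 -303 80; python3 cam.py 3 wrist
```

```text
t 11.43 J [ 0.926  0.385  0.034  2.218 -1.432  0.672  0.646] P [ 457.6 -301.    71.2] q [-0.0407  0.9283  0.0079  0.3696]
F [-1.11  0.12 -0.19] w 0.001 tool x,y,z: [ 0.727 -0.015  0.687] [ 0.045 -0.997 -0.07 ] [ 0.686  0.081 -0.723]
tool shift m [ 0.0049  0.0013 -0.0076]
```

View pics/wrist3.png

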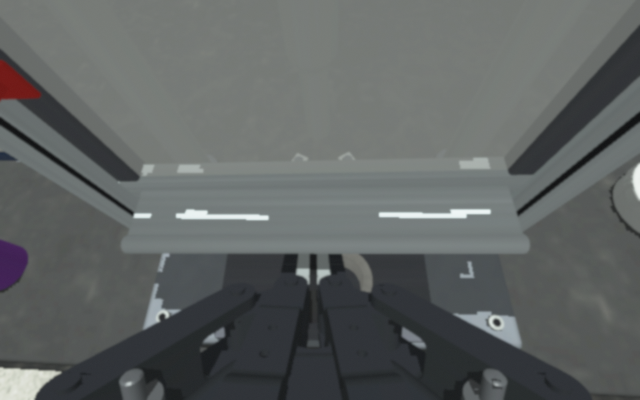

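Call:
arm_command:
  targets:
    - [-1,[0.0055,-0.0006,-0.0058],0]
    - [-1,[0.0124,-0.0013,-0.013],0]
    - [-1,[0.0193,-0.002,-0.0202],0]
    - [-1,[0.0261,-0.0027,-0.0275],0]
    - [-1,[0.033,-0.0034,-0.0347],0]
    - [-1,[0.0399,-0.0041,-0.0419],0]
    - [-1,[0.0467,-0.0048,-0.0492],0]
    - [-1,[0.0536,-0.0055,-0.0564],0]
    - [-1,[0.0563,-0.0057,-0.0593],0]
    - [-1,[0.0563,-0.0057,-0.0593],0]

```text
clock: 12.72
position: [454.2, -301.9, 151.7]
orientation: [-0.04, 0.929, 0.006, 0.368]
force: [-5.7, 0.3, -0.9]
grip_width: -0.0
```

```bash
python3 st.py 456 -303 80; python3 cam.py 4 wrist scene
```

```text
t 12.72 J [ 0.886  0.214  0.084  2.161 -1.168  0.739  0.305] P [ 454.2 -301.9  151.7] q [-0.0401  0.929   0.006   0.3677]
F [-5.71  0.25 -0.92] w -0.0 tool x,y,z: [ 0.729 -0.018  0.684] [ 0.041 -0.997 -0.07 ] [ 0.683  0.079 -0.726]
tool shift m [-0.0477  0.0062  0.0532]
```

View pics/scene4.png

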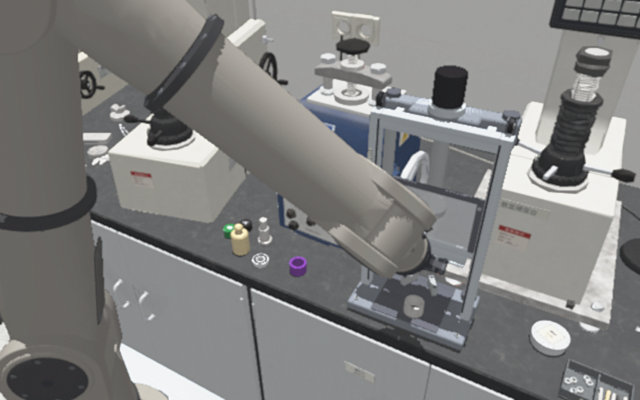

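View pics/wrist4.png

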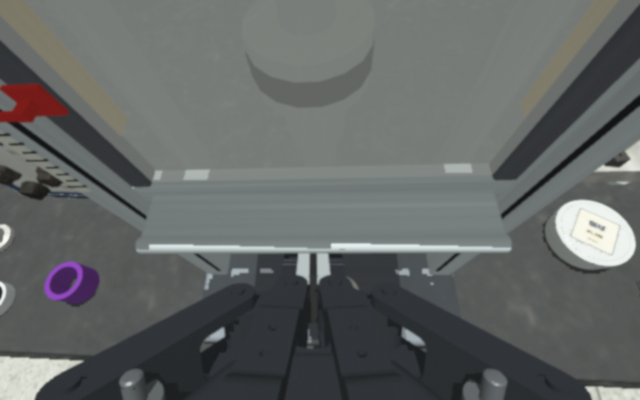

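```bash
python3 - <<'E'
from cloud import *
import pickle
for n in ['wrist3','wrist4']:
    Z=np.load(f'pics/{n}.npz'); d=Z['d']; c=pickle.load(open(f'pics/{n}.pkl','rb')); P=cloud(c,d); ok=d>0
    i=Z['i'].astype(int)
    re=ok&(i[...,0]>110)&(i[...,1]<60)&(i[...,2]<60)&(abs(P[...,1]+225)<30)&(abs(P[...,0]-485)<25)
    q=P[re]; 
    if len(q): print(n,'red',len(q),q.min(0).round(1),q.max(0).round(1),np.median(q,0).round(1))
    for y in [-370,-340,-250,-235]:
        m=ok&(abs(P[...,1]-y)<4)&(P[...,0]>440)&(P[...,0]<475)&(P[...,2]>85)
        q=P[m]; print('  lip y',y,len(q),'x',np.percentile(q[:,0],[2,50,98]).round(1),'z',np.percentile(q[:,2],[2,50,98]).round(1))
E
```

```text
wrist3 red 670 [ 476.5 -227.1  157.3] [ 482.1 -214.   169.4] [ 480.3 -223.4  162. ]
  lip y -370 973 x [456.  464.5 474.5] z [ 97.6  99.6 101.8]
  lip y -340 944 x [455.3 464.1 474.5] z [ 97.5  99.5 101.9]
  lip y -250 881 x [453.3 463.1 474.2] z [ 97.4  99.3 101.8]
  lip y -235 878 x [453.  462.8 474.3] z [ 97.3  99.4 101.6]
wrist4 red 1398 [ 472.9 -226.6  227.5] [ 482.6 -209.8  240.5] [ 480. -220.  235.]
  lip y -370 822 x [455.9 464.6 474.6] z [167.9 169.8 172.2]
  lip y -340 813 x [455.3 464.3 474.5] z [168.  169.8 172. ]
  lip y -250 764 x [453.3 463.1 474.4] z [167.6 169.6 171.9]
  lip y -235 771 x [453.  462.8 474.4] z [168.  169.6 172. ]
```

Call:
arm_command:
  targets:
    - [-1,[0.0035,-0.0004,-0.0036],0]
    - [-1,[0.0068,-0.0007,-0.0073],0]
    - [-1,[0.0103,-0.0011,-0.0109],0]
    - [-1,[0.0137,-0.0014,-0.0145],0]
    - [-1,[0.0137,-0.0014,-0.0145],0]
    - [-1,[0.0137,-0.0014,-0.0145],0]

```text
clock: 13.58
position: [453.9, -301.9, 171.8]
orientation: [-0.04, 0.929, 0.006, 0.368]
force: [-6.6, 0.6, 0.1]
grip_width: -0.0
```

```bash
python3 st.py 456 -303 80; python3 cam.py 5 wrist scene; cat > lip.py <<'E'
from cloud import *
import pickle,sys
n=sys.argv[1]
Z=np.load(f'pics/{n}.npz'); d=Z['d']; c=pickle.load(open(f'pics/{n}.pkl','rb')); P=cloud(c,d); ok=d>0
i=Z['i'].astype(int)
re=ok&(i[...,0]>110)&(i[...,1]<60)&(i[...,2]<60)&(abs(P[...,1]+225)<30)&(abs(P[...,0]-485)<25)
q=P[re]
if len(q): print(n,'red',len(q),q.min(0).round(1),q.max(0).round(1),np.median(q,0).round(1)); k=q[:,1].argmax(); print('  tip pts z',np.median(q[q[:,1]>q[:,1].max()-3],0).round(1))
ye=ok&(i[...,0]>110)&(i[...,1]>80)&(i[...,2]<70)&(abs(P[...,1]+200)<20)&(P[...,2]>200)&(P[...,0]<480)
q=P[ye]
if len(q): print('yel',len(q),q.min(0).round(1),q.max(0).round(1),np.median(q,0).round(1))
for y in [-370,-340,-250,-235]:
    m=ok&(abs(P[...,1]-y)<4)&(P[...,0]>440)&(P[...,0]<475)&(P[...,2]>85)
    q=P[m]
    if len(q): print('  lip y',y,len(q),'z',np.percentile(q[:,2],[2,50,98]).round(1))
E
python3 lip.py wrist5
python3 lip.py scene5
```

```text
t 13.57 J [ 0.879  0.178  0.091  2.141 -1.111  0.763  0.23 ] P [ 453.9 -301.9  171.8] q [-0.0403  0.9291  0.006   0.3677]
F [-6.58  0.64  0.06] w -0.0 tool x,y,z: [ 0.73  -0.018  0.684] [ 0.041 -0.997 -0.07 ] [ 0.683  0.079 -0.726]
tool shift m [-0.0612  0.0077  0.068 ]
wrist5 red 1284 [ 472.6 -226.9  247. ] [ 482.3 -208.6  260. ] [ 480.  -219.8  254.8]
  tip pts z [ 474.  -211.2  252.6]
  lip y -370 823 z [186.2 189.4 191.8]
  lip y -340 812 z [187.4 189.5 191.7]
  lip y -250 759 z [187.6 189.3 191.5]
  lip y -235 742 z [187.8 189.3 191.7]
  lip y -370 49 z [186.6 190.1 192.2]
  lip y -340 24 z [187.9 189.9 192.3]
```

View pics/wrist5.png

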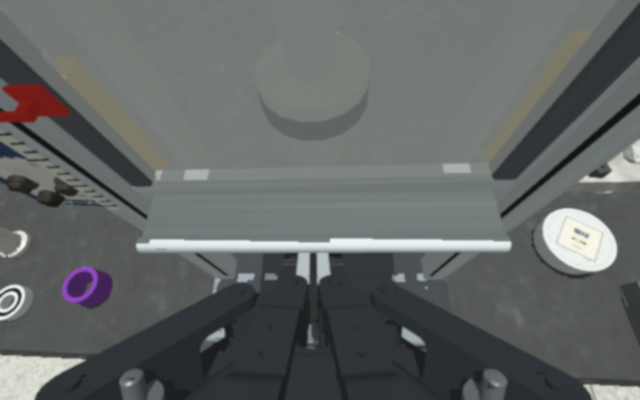

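```bash
cp pics/scene.pkl pics/scene0.pkl; cp pics/top.pkl pics/top0.pkl; for n in scene0 wrist1 wrist2; do python3 lip.py $n; done; python3 - <<'E'
from cloud import *
import pickle
a=np.load('pics/scene0.npz')['i'][165:245,350:400]; save('sc0',cv2.resize(a,None,fx=7,fy=7,interpolation=cv2.INTER_NEAREST))
# mark centre line ray in wrist1 & wrist2
a=np.load('pics/wrist1.npz')['i'][265:295,430:480]; save('w1m',cv2.resize(a,None,fx=12,fy=12,interpolation=cv2.INTER_NEAREST))
a=np.load('pics/wrist2.npz')['i'][30:75,75:135]; save('w2m',cv2.resize(a,None,fx=12,fy=12,interpolation=cv2.INTER_NEAREST))
E
```

```text
scene0 red 28 [ 473.2 -223.8  156.9] [ 483.2 -208.6  172.1] [ 479.4 -219.1  165.1]
  tip pts z [ 474.8 -209.7  163.2]
yel 32 [ 466.3 -203.3  249.2] [ 477.4 -192.   265.4] [ 469.5 -199.   260.2]
  lip y -370 44 z [ 96.5 100.2 103.1]
  lip y -340 43 z [ 96.6 100.4 103.4]
  lip y -250 41 z [ 97.  100.2 103.1]
  lip y -235 43 z [ 94.9 100.4 103.2]
wrist1 red 172 [ 472.9 -225.3  157.5] [ 481.8 -208.5  169.4] [ 479.7 -219.9  164.4]
  tip pts z [ 474.2 -210.2  163.5]
yel 237 [ 466.8 -205.1  254.1] [ 478.9 -186.7  263.8] [ 469.  -199.9  259.7]
  lip y -370 174 z [ 96.3  99.4 102. ]
  lip y -340 172 z [ 95.8  99.5 101.6]
  lip y -250 179 z [ 96.4  99.3 101.4]
  lip y -235 187 z [ 96.1  99.3 101.6]
wrist2 red 203 [ 473.4 -226.   157.4] [ 482.2 -207.9  169.8] [ 479.6 -219.9  164.5]
  tip pts z [ 474.  -209.4  164.1]
yel 589 [ 466.9 -205.7  254.5] [ 476.  -191.3  264.3] [ 469.2 -200.7  260.9]
  lip y -370 187 z [ 95.9  99.3 101.8]
  lip y -340 196 z [ 95.8  99.3 101.6]
  lip y -250 201 z [ 96.7  99.2 101.7]
  lip y -235 203 z [ 96.2  99.2 101.3]
```

View pics/sc0.png

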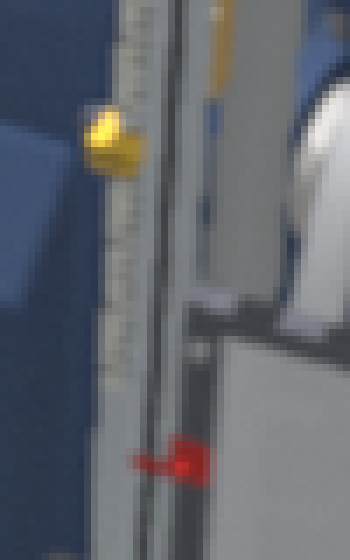

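View pics/w1m.png

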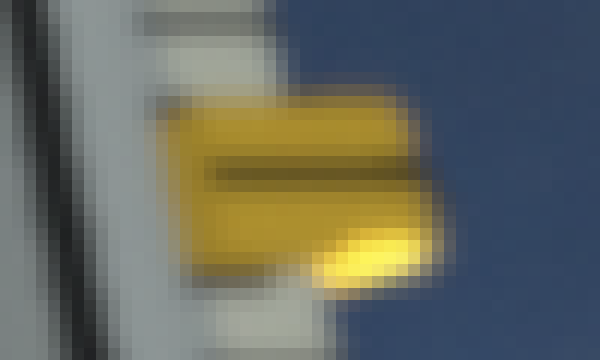

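View pics/w2m.png

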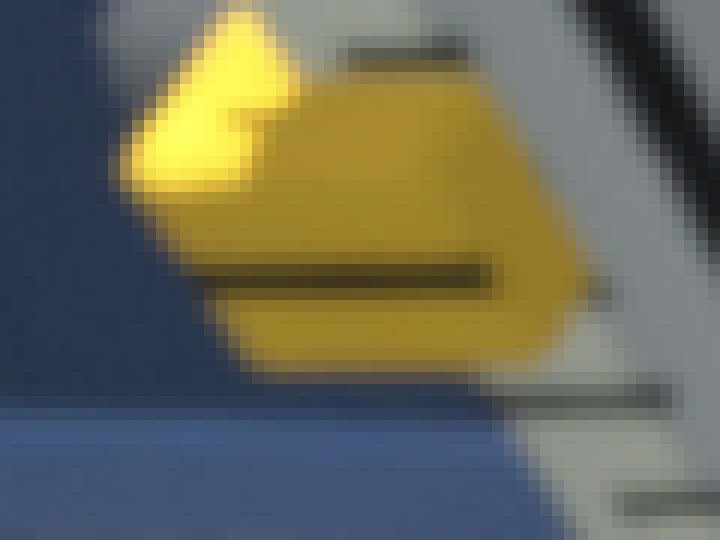

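Call:
arm_command:
  targets:
    - [-1,[0.0014,-0.0001,-0.0014],0]
    - [-1,[0.003,-0.0003,-0.0031],0]
    - [-1,[0.003,-0.0003,-0.0031],0]
    - [-1,[0.003,-0.0003,-0.0031],0]

```text
clock: 14.18
position: [453.8, -301.8, 176.5]
orientation: [-0.04, 0.929, 0.006, 0.368]
force: [-5.7, 0.5, -0.3]
grip_width: 0.004
```

```bash
python3 st.py 448 -303 155; python3 st.py 400 -303 155; python3 - <<'E'
from h import *
import pickle
c=pickle.load(open('pics/wrist1.pkl','rb')); d=np.load('pics/wrist1.npz')['d']
for u in (452,455,460): print(pt(c,u,278.8,d[279,u]).round(1))
E
```

```text
t 14.18 J [ 0.877  0.17   0.093  2.136 -1.099  0.769  0.213] P [ 453.8 -301.8  176.5] q [-0.0404  0.929   0.0061  0.3678]
F [-5.69  0.48 -0.27] w 0.004 tool x,y,z: [ 0.729 -0.018  0.684] [ 0.041 -0.997 -0.07 ] [ 0.683  0.079 -0.726]
tool shift m [-0.0189  0.0024  0.0115]
t 14.18 J [ 0.877  0.17   0.093  2.136 -1.099  0.769  0.213] P [ 453.8 -301.8  176.5] q [-0.0404  0.929   0.0061  0.3678]
F [-5.69  0.48 -0.27] w 0.004 tool x,y,z: [ 0.729 -0.018  0.684] [ 0.041 -0.997 -0.07 ] [ 0.683  0.079 -0.726]
tool shift m [-0.054   0.0005 -0.0212]
[ 467.1 -201.8  259.2]
[ 468.4 -199.   259. ]
[ 468.5 -195.5  259. ]
```

Call:
arm_command:
  targets:
    - [-1,[-0.019,0.0024,0.0115],0]
    - [-1,[-0.054,0.0005,-0.0212],0]
    - [-1,[-0.054,0.0005,-0.0212],0]
    - [-1,[-0.054,0.0005,-0.0212],0]

```text
clock: 14.68
position: [401.7, -303.8, 156.8]
orientation: [-0.04, 0.928, 0.007, 0.369]
force: [0.6, -0.3, 0.1]
grip_width: 0.0
```

```bash
python3 st.py 400 -303 71; python3 cam.py 6 wrist; python3 lip.py wrist6;  python3 - <<'E'
from h import *
a=np.load('pics/wrist6.npz')['i'][0:170,80:320]; save('w6c',cv2.resize(a,None,fx=3.3,fy=3.3,interpolation=cv2.INTER_CUBIC))
E
```

```text
t 14.68 J [ 0.962  0.162  0.132  2.216 -1.126  0.819  0.367] P [ 401.7 -303.8  156.8] q [-0.0395  0.9284  0.0066  0.3693]
F [ 0.64 -0.31  0.15] w 0.0 tool x,y,z: [ 0.727 -0.017  0.686] [ 0.041 -0.997 -0.069] [ 0.685  0.078 -0.724]
tool shift m [-0.0601  0.005   0.061 ]
  lip y -370 668 z [190.7 193.9 196. ]
  lip y -340 652 z [190.7 193.9 196. ]
  lip y -250 626 z [190.3 193.8 195.9]
  lip y -235 618 z [190.4 193.8 195.8]
```

View pics/wrist6.png

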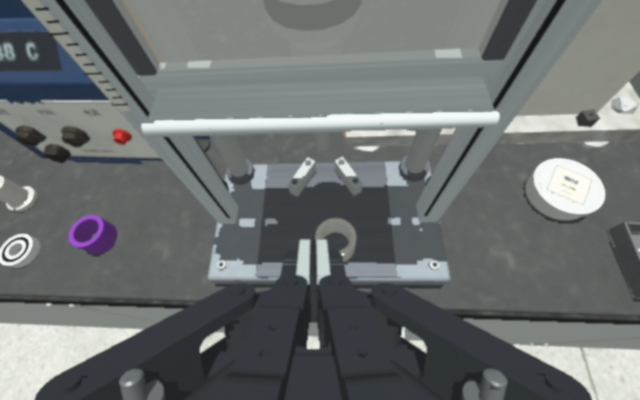

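View pics/w6c.png

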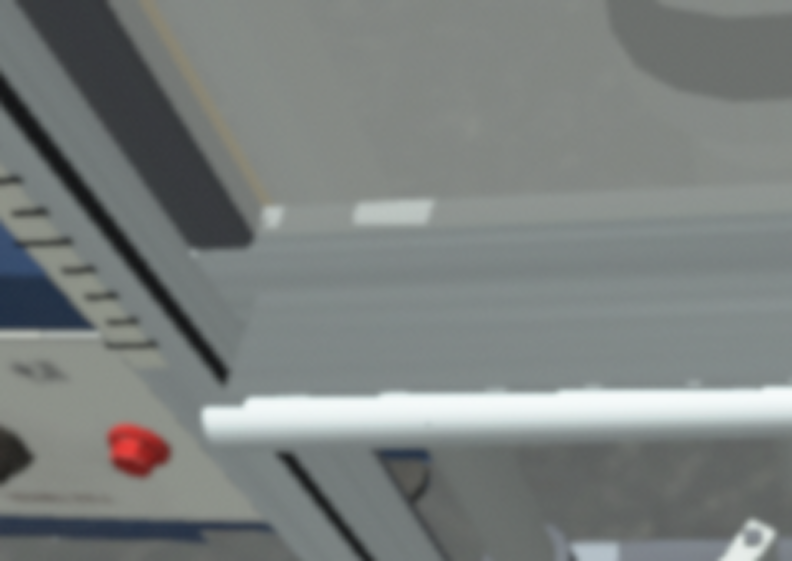

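```bash
python3 cam.py 6 scene top; python3 lip.py scene6; python3 - <<'E'
from cloud import *
import pickle
a=np.load('pics/scene6.npz')['i'][165:225,345:405]; save('s6c',cv2.resize(a,None,fx=8,fy=8,interpolation=cv2.INTER_CUBIC))
n='wrist6'; Z=np.load(f'pics/{n}.npz'); d=Z['d']; c=pickle.load(open(f'pics/{n}.pkl','rb')); P=cloud(c,d); ok=d>0
X,Y,H=P[...,0],P[...,1],P[...,2]
print('platen z',np.median(H[ok&(abs(X-490)<15)&(abs(Y+300)<20)]))
m=ok&(X>500)&(X<560)&(Y>-345)&(Y<-260)&(H>38)&(H<48)
for nm,mm in [('Lbar',m&(Y>-302)),('Rbar',m&(Y<-302))]:
    q=P[mm]; print(nm,len(q),q.min(0).round(1),q.max(0).round(1)); 
    rect=cv2.minAreaRect(q[:,:2].astype(np.float32)); print(rect, cv2.boxPoints(rect).round(1).tolist())
m=ok&(abs(X-455)<25)&(abs(Y+313)<25)&(H>45)&(H<53); q=P[m]; print('sleeve',len(q),q.min(0).round(1),q.max(0).round(1))
e=cv2.minEnclosingCircle(q[:,:2].astype(np.float32)); print(e)
J=ok&(H>60)&(H<180)&(X>465)&(X<492)
for lo,hi in [(-215,-190),(-415,-392)]:
    q=P[J&(Y>lo)&(Y<hi)]; print('jamb',np.median(q[:,0]),np.percentile(q[:,1],[1,99]))
E
```

```text
scene6 red 35 [ 471.9 -223.9  251. ] [ 483.7 -209.   264.6] [ 479.4 -219.1  259.9]
  tip pts z [ 474.8 -209.4  258.5]
yel 29 [ 466.5 -203.1  255.4] [ 474.7 -193.1  264.9] [ 469.2 -199.3  261.5]
  lip y -370 48 z [191.8 195.1 196.9]
  lip y -340 46 z [190.1 194.7 197.1]
platen z 209.97263938415944
Lbar 371 [ 505.9 -290.7   38.1] [ 543.7 -265.5   45.7]
((524.6705322265625, -278.5056457519531), (10.284658432006836, 38.707027435302734), 60.73049545288086) [[505.29998779296875, -273.5], [539.0, -292.5], [544.0999755859375, -283.5], [510.29998779296875, -264.6000061035156]]
Rbar 375 [ 506.9 -338.    38.1] [ 543.4 -312.3   45.4]
((525.6270141601562, -324.8726806640625), (38.56547164916992, 10.456551551818848), 30.979955673217773) [[506.3999938964844, -330.29998779296875], [511.79998779296875, -339.29998779296875], [544.9000244140625, -319.3999938964844], [539.5, -310.5]]
sleeve 481 [ 438.3 -330.5   45. ] [ 472.9 -295.3   50.5]
((454.802490234375, -313.0692443847656), 18.138565063476562)
jamb 476.2786086768116 [-212.99595687 -195.34125497]
jamb 480.60794283732963 [-409.91993503 -392.10940362]
```

View pics/s6c.png

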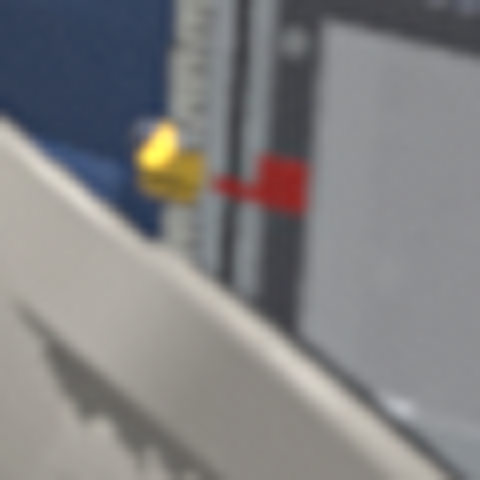

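Call:
arm_command:
  targets:
    - [-1,[0.027,-0.023,-0.036],0]
    - [-1,[0.054,-0.046,-0.072],0]
    - [-1,[0.054,-0.046,-0.072],0]
    - [-1,[0.054,-0.046,-0.072],0]

```text
clock: 15.32
position: [390.0, -263.3, 248.3]
orientation: [-0.04, 0.929, 0.008, 0.369]
force: [0.8, 0.1, -0.7]
grip_width: -0.0
```

```bash
python3 st.py 400 -303 155; python3 cam.py 7 wrist; python3 lip.py wrist7;  python3 - <<'E'
from h import *
a=np.load('pics/wrist7.npz')['i'][0:200,60:260]; save('w7c',cv2.resize(a,None,fx=3,fy=3,interpolation=cv2.INTER_CUBIC))
E
```

```text
t 15.32 J [ 0.921 -0.074  0.128  2.183 -0.909  0.917  0.033] P [ 390.  -263.3  248.3] q [-0.0402  0.9287  0.008   0.3686]
F [ 0.76  0.07 -0.65] w -0.0 tool x,y,z: [ 0.728 -0.015  0.685] [ 0.045 -0.997 -0.069] [ 0.684  0.081 -0.725]
tool shift m [-0.0561  0.0464  0.0712]
wrist7 red 358 [ 473.1 -225.6  252.4] [ 481.9 -207.8  264.6] [ 479.7 -219.4  259.3]
  tip pts z [ 474.  -209.4  258.6]
yel 282 [ 467.2 -204.6  255.2] [ 475.9 -192.9  264.6] [ 469.3 -200.6  262.4]
  lip y -370 284 z [190.8 194.  196.2]
  lip y -340 277 z [192.1 194.  196.4]
  lip y -250 295 z [190.2 193.9 196.4]
  lip y -235 283 z [191.5 193.9 196.3]
```

View pics/w7c.png

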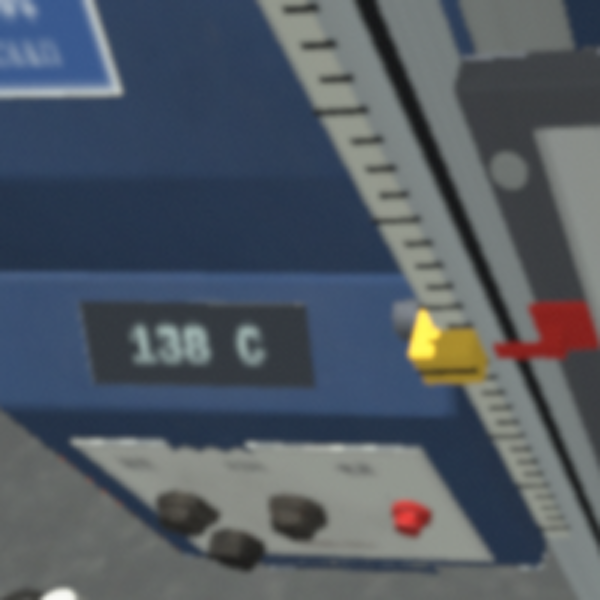

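```bash
python3 - <<'E'
from h import *
import pickle
c=pickle.load(open('pics/wrist7.pkl','rb')); Z=np.load('pics/wrist7.npz');d=Z['d']
for u in (226,228,230,232):
    print([ (v,tuple(Z['i'][v,u]),pt(c,u,v,d[v,u]).round(1).tolist()) for v in range(113,120) if Z['i'][v,u][0]>90 and Z['i'][v,u][1]<70])
for u in (206,211,216):
    v=118+np.argmin(Z['i'][118:128,u].sum(1)[:8]); print('mark',u,v,Z['i'][119:128,u].sum(1),[pt(c,u,v,d[v,u]).round(1).tolist() for v in range(119,128)])
E
```

```text
[(115, (np.uint8(137), np.uint8(56), np.uint8(54)), [474.6, -207.8, 259.3]), (116, (np.uint8(137), np.uint8(45), np.uint8(42)), [473.9, -207.9, 259.2]), (117, (np.uint8(134), np.uint8(52), np.uint8(49)), [473.1, -208.1, 259.3])]
[(114, (np.uint8(119), np.uint8(62), np.uint8(60)), [475.5, -208.8, 259.1]), (115, (np.uint8(133), np.uint8(45), np.uint8(41)), [473.4, -209.7, 260.6]), (116, (np.uint8(137), np.uint8(36), np.uint8(32)), [474.7, -208.7, 258.3]), (117, (np.uint8(135), np.uint8(36), np.uint8(33)), [473.6, -209.0, 258.6]), (118, (np.uint8(133), np.uint8(54), np.uint8(53)), [474.0, -208.5, 257.4])]
[(114, (np.uint8(106), np.uint8(35), np.uint8(33)), [475.7, -209.9, 258.8]), (115, (np.uint8(129), np.uint8(33), np.uint8(31)), [474.6, -210.2, 259.2]), (116, (np.uint8(136), np.uint8(35), np.uint8(31)), [473.5, -210.5, 259.5]), (117, (np.uint8(134), np.uint8(37), np.uint8(33)), [474.0, -210.0, 258.2]), (118, (np.uint8(131), np.uint8(49), np.uint8(48)), [474.0, -209.8, 257.4])]
[(114, (np.uint8(113), np.uint8(37), np.uint8(35)), [475.1, -211.5, 259.6]), (115, (np.uint8(132), np.uint8(3
[... 451 characters left out ...]
8.2, -197.7, 261.5], [469.1, -196.8, 259.6], [468.0, -197.2, 260.1], [467.9, -197.0, 259.3], [467.9, -196.6, 258.4], [467.9, -196.3, 257.5], [467.9, -195.9, 256.6]]
mark 211 123 [344 336 321 277 217 235 299 322 299] [[468.7, -201.1, 262.6], [468.6, -200.8, 261.8], [468.6, -200.5, 261.0], [468.8, -200.0, 259.9], [468.1, -200.1, 259.8], [468.5, -199.6, 258.6], [468.3, -199.4, 258.0], [468.9, -198.7, 256.3], [468.7, -198.5, 255.7]]
mark 216 123 [333 330 315 269 209 234 301 340 368] [[468.6, -204.1, 262.7], [469.2, -203.4, 261.1], [468.8, -203.3, 260.7], [469.1, -202.9, 259.6], [467.9, -203.3, 260.1], [468.3, -202.7, 258.7], [468.3, -202.4, 257.9], [468.7, -201.9, 256.6], [467.9, -202.0, 256.5]]
```

```bash
for p in "405 -303 160" "454 -302 160" "454 -302 174" "454 -302 177.6" "454 -302 165" "400 -303 150"; do python3 st.py $p | tail -1; done
```

```text
tool shift m [-0.048   0.0465  0.0706]
tool shift m [-0.0123  0.0476  0.1042]
tool shift m [-0.0027  0.0466  0.094 ]
tool shift m [-0.0003  0.0464  0.0914]
tool shift m [-0.0089  0.0473  0.1006]
tool shift m [-0.0585  0.047   0.0745]
```

Call:
arm_command:
  targets:
    - [-1,[-0.024,0.024,0.035],0]
    - [-1,[-0.048,0.0465,0.0706],0]
    - [-1,[-0.0123,0.0476,0.1042],0]
    - [-1,[-0.0123,0.0476,0.1042],0]
    - [-1,[-0.0055,0.047,0.097],0]
    - [-1,[-0.0027,0.0466,0.094],0]
    - [-1,[-0.0003,0.0464,0.0914],0]
    - [-1,[-0.0003,0.0464,0.0914],0]
    - [-1,[-0.0003,0.0464,0.0914],0]

```text
clock: 16.5
position: [453.4, -302.3, 177.5]
orientation: [-0.041, 0.929, 0.007, 0.368]
force: [-2.5, -0.6, 0.6]
grip_width: 0.001
```

```bash
python3 cam.py 8 wrist; python3 lip.py wrist8; for p in "454 -302 177.6" "450 -302 165" "400 -303 150" "395 -306 95"; do python3 st.py $p ; done
```

```text
wrist8 red 1272 [ 473.3 -227.1  252.9] [ 482.5 -208.1  265.2] [ 480.  -219.7  260.2]
  tip pts z [ 474.5 -210.7  257.8]
  lip y -370 815 z [193.1 194.9 197.2]
  lip y -340 800 z [193.1 194.9 197.1]
  lip y -250 751 z [193.  194.7 196.9]
  lip y -235 734 z [193.2 194.8 197.1]
t 16.55 J [ 0.86   0.17   0.115  2.135 -1.099  0.776  0.215] P [ 453.4 -302.3  177.5] q [-0.0406  0.9289  0.007   0.368 ]
F [-3.21 -1.49 -0.04] w -0.0 tool x,y,z: [ 0.729 -0.017  0.684] [ 0.043 -0.997 -0.07 ] [ 0.683  0.081 -0.726]
tool shift m [ 0.0005 -0.0003  0.0003]
t 16.55 J [ 0.86   0.17   0.115  2.135 -1.099  0.776  0.215] P [ 453.4 -302.3  177.5] q [-0.0406  0.9289  0.007   0.368 ]
F [-3.21 -1.49 -0.04] w -0.0 tool x,y,z: [ 0.729 -0.017  0.684] [ 0.043 -0.997 -0.07 ] [ 0.683  0.081 -0.726]
tool shift m [-0.0111  0.0004  0.0067]
t 16.55 J [ 0.86   0.17   0.115  2.135 -1.099  0.776  0.215] P [ 453.4 -302.3  177.5] q [-0.0406  0.9289  0.007   0.368 ]
F [-3.21 -1.49 -0.04] w -0.0 tool x,y,z: [ 0.729 -0.017  0.684] [ 0.043 -0.997 -0.07 ] [ 0.683  0.081 -0.726]
tool shift m [-0.0578  0.0003 -0.0166]
t 16.55 J [ 0.86   0.17   0.115  2.135 -1.099  0.776  0.215] P [ 453.4 -302.3  177.5] q [-0.0406  0.9289  0.007   0.368 ]
F [-3.21 -1.49 -0.04] w -0.0 tool x,y,z: [ 0.729 -0.017  0.684] [ 0.043 -0.997 -0.07 ] [ 0.683  0.081 -0.726]
tool shift m [-0.099   0.007   0.0197]
```

Call:
arm_command:
  targets:
    - [-1,[-0.0111,0.0004,0.0067],0]
    - [-1,[-0.0578,0.0003,-0.0166],0]
    - [-1,[-0.0578,0.0003,-0.0166],10]
    - [-1,[-0.0578,0.0003,-0.0166],20]
    - [-1,[-0.0578,0.0003,-0.0166],30]
    - [-1,[-0.0578,0.0003,-0.0166],40]
    - [-1,[-0.0578,0.0003,-0.0166],50]
    - [-1,[-0.0578,0.0003,-0.0166],60]
    - [-1,[-0.0578,0.0003,-0.0166],70]
    - [-1,[-0.0578,0.0003,-0.0166],80]

```text
clock: 17.8
position: [400.6, -302.9, 150.4]
orientation: [-0.269, 0.714, -0.593, 0.255]
force: [0.1, -0.5, -0.0]
grip_width: -0.0
```

```bash
python3 st.py 400 -314 80
```

```text
t 17.8 J [ 0.87   0.174  0.236  2.226 -1.152  0.832 -1.002] P [ 400.6 -302.9  150.4] q [-0.2687  0.7144 -0.5934  0.2553]
F [ 0.07 -0.47 -0.02] w -0.0 tool x,y,z: [ 0.165 -0.985  0.046] [-0.711 -0.151 -0.687] [ 0.684  0.081 -0.725]
tool shift m [0.0076 0.0504 0.0497]
```

Call:
arm_command:
  targets:
    - [-1,[0.001,0.005,0.005],10]
    - [-1,[0.002,0.01,0.01],20]
    - [-1,[0.004,0.02,0.02],30]
    - [-1,[0.006,0.03,0.03],40]
    - [-1,[0.008,0.04,0.039],50]
    - [-1,[0.008,0.04,0.039],60]
    - [-1,[0.008,0.04,0.039],70]
    - [-1,[0.008,0.04,0.039],80]
    - [-1,[0.008,0.04,0.039],90]
    - [-1,[0.008,0.04,0.039],94]

```text
clock: 19.05
position: [400.8, -313.7, 95.4]
orientation: [0.37, -0.052, 0.927, 0.023]
force: [-0.1, 0.0, -0.7]
grip_width: -0.001
```

```bash
python3 st.py 400 -315 60;python3 cam.py 9 wrist
```

```text
t 19.05 J [ 0.816  0.316  0.326  2.252 -1.324  0.84  -2.414] P [ 400.8 -313.7   95.4] q [ 0.3705 -0.0521  0.9271  0.0229]
F [-0.13  0.05 -0.74] w -0.001 tool x,y,z: [-0.72  -0.08  -0.689] [-0.114  0.994  0.004] [ 0.685  0.081 -0.724]
tool shift m [ 0.0251 -0.0013  0.0249]
```

View pics/wrist9.png

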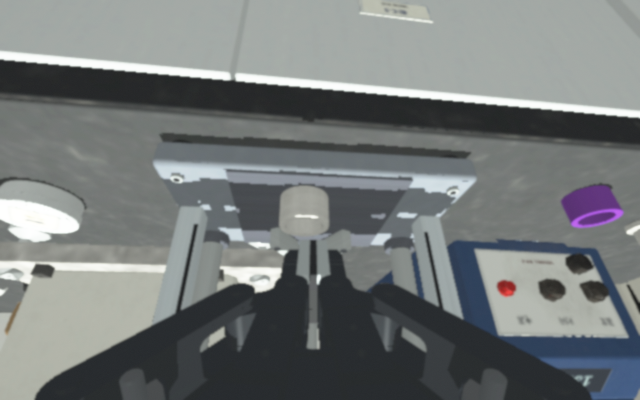

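Call:
arm_command:
  targets:
    - [-1,[0.0125,-0.0006,0.0125],0]
    - [-1,[0.025,-0.0013,0.025],0]
    - [-1,[0.025,-0.0013,0.025],0]
    - [-1,[0.025,-0.0013,0.025],0]

```text
clock: 19.6
position: [400.5, -315.2, 60.6]
orientation: [0.371, -0.052, 0.927, 0.023]
force: [-0.8, 0.3, -0.2]
grip_width: -0.002
```

```bash
python3 st.py 405 -316 42
```

```text
t 19.6 J [ 0.862  0.399  0.281  2.268 -1.425  0.825 -2.28 ] P [ 400.5 -315.2   60.6] q [ 0.3709 -0.052   0.9269  0.0228]
F [-0.75  0.28 -0.19] w -0.002 tool x,y,z: [-0.719 -0.08  -0.69 ] [-0.113  0.994  0.004] [ 0.685  0.081 -0.724]
tool shift m [ 0.0097 -0.0013  0.0165]
```

Call:
arm_command:
  targets:
    - [-1,[0.005,-0.0006,0.008],0]
    - [-1,[0.0097,-0.0013,0.0165],0]
    - [-1,[0.0097,-0.0013,0.0165],0]
    - [-1,[0.0097,-0.0013,0.0165],0]

```text
clock: 20.1
position: [405.0, -316.7, 42.7]
orientation: [0.371, -0.052, 0.927, 0.022]
force: [-0.3, -0.4, 0.4]
grip_width: -0.002
```

```bash
python3 st.py 421 -316 42;python3 cam.py 10 wrist scene;  python3 - <<'E'
from h import *
a=np.load('pics/scene10.npz')['i'][230:350,350:500]; save('s10c',cv2.resize(a,None,fx=5,fy=5,interpolation=cv2.INTER_CUBIC))
a=np.load('pics/wrist10.npz')['i'][120:320,200:440]; save('w10c',cv2.resize(a,None,fx=3,fy=3,interpolation=cv2.INTER_CUBIC))
E
```

```text
t 20.1 J [ 1.082  0.437  0.012  2.26  -1.435  0.714 -2.238] P [ 405.  -316.7   42.7] q [ 0.3711 -0.0519  0.9269  0.0221]
F [-0.26 -0.39  0.42] w -0.002 tool x,y,z: [-0.719 -0.08  -0.69 ] [-0.113  0.994  0.002] [ 0.686  0.08  -0.724]
tool shift m [-0.0111 -0.0011  0.0116]
```

View pics/s10c.png

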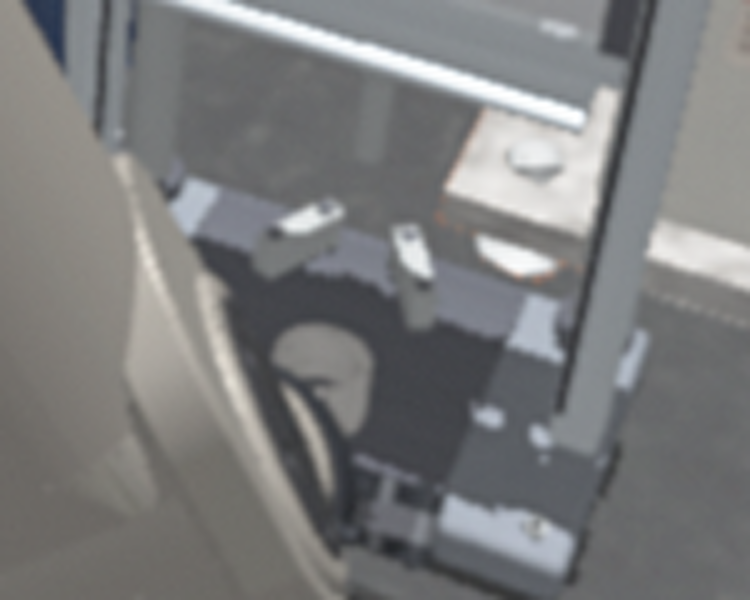

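View pics/w10c.png

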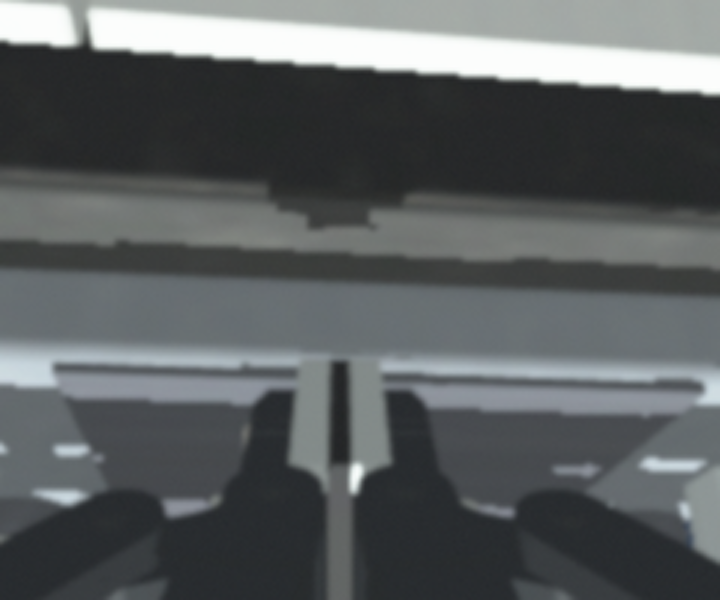

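Call:
arm_command:
  targets:
    - [-1,[-0.007,0.0002,0.007],0]
    - [-1,[-0.0119,0.0003,0.0118],0]
    - [-1,[-0.0158,0.0005,0.0155],0]
    - [-1,[-0.0197,0.0006,0.0192],0]
    - [-1,[-0.0236,0.0007,0.0229],0]
    - [-1,[-0.0275,0.0008,0.0267],0]
    - [-1,[-0.0322,0.001,0.0311],0]
    - [-1,[-0.0369,0.0011,0.0356],0]
    - [-1,[-0.042,0.0013,0.0406],0]
    - [-1,[-0.0471,0.0014,0.0457],0]

```text
clock: 21.45
position: [470.5, -307.5, 41.9]
orientation: [0.371, -0.052, 0.927, 0.022]
force: [-1.6, 0.2, 1.6]
grip_width: -0.0
```

```bash
python3 st.py 488 -305.4 42;python3 cam.py 11 wrist scene;  python3 - <<'E'
from h import *
a=np.load('pics/scene11.npz')['i'][230:350,350:500]; save('s11c',cv2.resize(a,None,fx=5,fy=5,interpolation=cv2.INTER_CUBIC))
a=np.load('pics/wrist11.npz')['i'][120:320,200:440]; save('w11c',cv2.resize(a,None,fx=3,fy=3,interpolation=cv2.INTER_CUBIC))
E
```

```text
t 21.45 J [ 1.226  0.496 -0.347  2.187 -1.434  0.492 -2.336] P [ 470.5 -307.5   41.9] q [ 0.3709 -0.0522  0.9269  0.0222]
F [-1.61  0.22  1.59] w -0.0 tool x,y,z: [-0.719 -0.08  -0.69 ] [-0.113  0.994  0.002] [ 0.685  0.08  -0.724]
tool shift m [-0.0128  0.0001  0.012 ]
```

View pics/s11c.png

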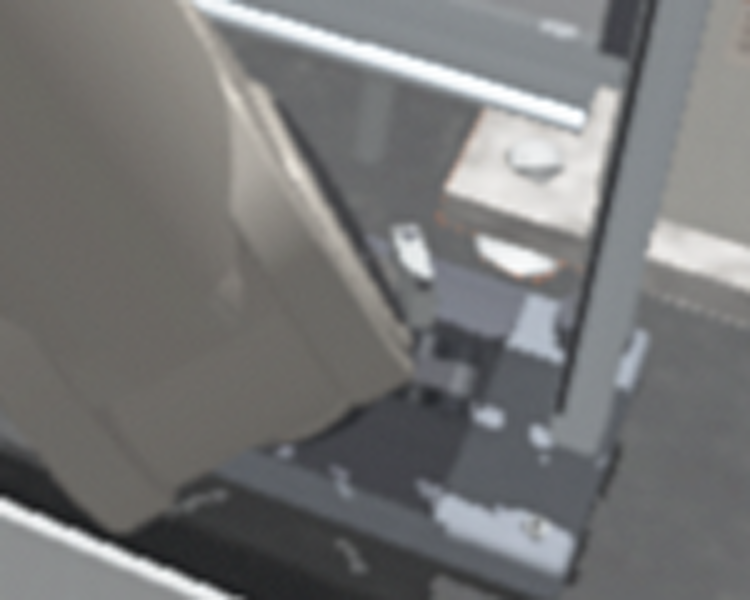

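View pics/wrist11.png

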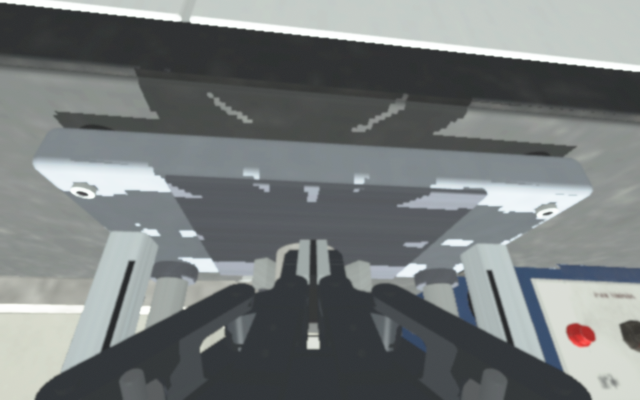

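```bash
python3 - <<'E'
from cloud import *
import pickle
n='wrist11'; Z=np.load(f'pics/{n}.npz'); d=Z['d']; c=pickle.load(open(f'pics/{n}.pkl','rb')); P=cloud(c,d); ok=d>0
X,Y,H=P[...,0],P[...,1],P[...,2]
for v in range(236,262,3):
    print(v,[(u,int(X[v,u]),int(Y[v,u]),int(H[v,u])) for u in range(250,380,8)if d[v,u]>0])
for C in [(501.4,-305),(501.4,-312)]: print([tuple(np.round(proj(c,(C[0]+18*np.cos(a),C[1]+18*np.sin(a),50)),0)) for a in np.linspace(0,2*np.pi,9)])
a=Z['i'][215:275,240:390]; save('w11d',cv2.resize(a,None,fx=5,fy=5,interpolation=cv2.INTER_CUBIC))
E
```

```text
236 [(250, 478, -339, 24), (258, 477, -334, 24), (266, 474, -330, 25), (274, 475, -326, 25), (282, 476, -322, 24), (290, 474, -318, 25), (298, 473, -313, 25), (306, 473, -309, 25), (314, 474, -305, 24), (322, 473, -301, 24), (330, 472, -297, 25), (338, 472, -293, 24), (346, 472, -288, 24), (354, 471, -284, 24), (362, 469, -280, 25), (370, 470, -276, 24), (378, 468, -272, 25)]
239 [(250, 480, -339, 24), (258, 480, -334, 25), (266, 480, -330, 24), (274, 478, -326, 25), (282, 479, -322, 24), (290, 479, -317, 24), (298, 477, -313, 25), (306, 478, -309, 24), (314, 477, -305, 24), (322, 477, -300, 24), (330, 476, -296, 24), (338, 476, -292, 24), (346, 475, -288, 24), (354, 474, -284, 25), (362, 474, -279, 24), (370, 474, -275, 24), (378, 474, -270, 24)]
242 [(250, 485, -339, 24), (258, 484, -335, 24), (266, 483, -330, 25), (274, 484, -326, 24), (282, 483, -322, 24), (290, 483, -317, 24), (298, 482, -313, 24), (306, 464, -310, 32), (314, 463, -306, 32), (322, 462, -303, 32), (330, 479, -296, 25), (338, 479, -291, 25), (346, 479, -287, 24), (354, 479, -282, 24), (362, 477, -278, 25), (370, 4
[... 2332 characters left out ...]
np.float64(304.0)), (np.float64(328.0), np.float64(302.0)), (np.float64(341.0), np.float64(298.0)), (np.float64(336.0), np.float64(292.0)), (np.float64(313.0), np.float64(289.0)), (np.float64(288.0), np.float64(291.0)), (np.float64(277.0), np.float64(296.0)), (np.float64(286.0), np.float64(301.0)), (np.float64(306.0), np.float64(304.0))]
[(np.float64(295.0), np.float64(303.0)), (np.float64(317.0), np.float64(302.0)), (np.float64(329.0), np.float64(297.0)), (np.float64(323.0), np.float64(292.0)), (np.float64(299.0), np.float64(289.0)), (np.float64(274.0), np.float64(291.0)), (np.float64(265.0), np.float64(296.0)), (np.float64(274.0), np.float64(301.0)), (np.float64(295.0), np.float64(303.0))]
```

View pics/w11d.png

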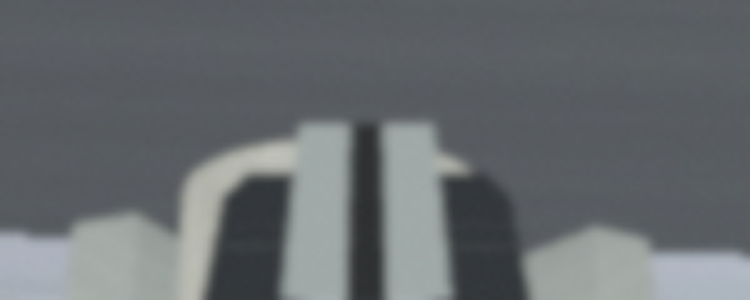

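Call:
arm_command:
  targets:
    - [-1,[-0.0022,0,0.0021],0]
    - [-1,[-0.0044,0,0.0041],0]
    - [-1,[-0.0066,0,0.0062],0]
    - [-1,[-0.0088,0.0001,0.0082],0]
    - [-1,[-0.0106,0.0001,0.0099],0]
    - [-1,[-0.0114,0.0001,0.0106],0]
    - [-1,[-0.0114,0.0001,0.0106],0]

```text
clock: 22.42
position: [486.4, -304.7, 42.2]
orientation: [0.371, -0.053, 0.927, 0.023]
force: [-0.3, 1.0, -0.3]
grip_width: -0.0
```

```bash
python3 st.py 490 -305.2 42
```

```text
t 22.43 J [ 1.224  0.511 -0.387  2.168 -1.434  0.458 -2.359] P [ 486.4 -304.7   42.2] q [ 0.3712 -0.053   0.9267  0.0229]
F [-0.28  1.03 -0.29] w -0.0 tool x,y,z: [-0.719 -0.081 -0.691] [-0.115  0.993  0.003] [ 0.686  0.082 -0.723]
tool shift m [-0.0024 -0.0009  0.0025]
```

Now small increments, watching force.

Call:
arm_command:
  targets:
    - [-1,[-0.0008,0,0.0007],0]
    - [-1,[-0.0015,0,0.0014],0]
    - [-1,[-0.0015,0,0.0014],0]

```text
clock: 22.8
position: [487.6, -303.3, 41.7]
orientation: [0.371, -0.053, 0.927, 0.024]
force: [-6.5, 2.7, 3.5]
grip_width: 0.003
```

Call:
arm_command:
  targets:
    - [-1,[-0.0007,0,0.0007],0]
    - [-1,[-0.0007,0,0.0007],0]

```text
clock: 23.05
position: [487.7, -303.2, 41.5]
orientation: [0.37, -0.053, 0.927, 0.024]
force: [-8.3, 1.7, 5.5]
grip_width: -0.002
```

```bash
python3 st.py 490 -305.2 42; python3 cam.py 12 wrist; python3 - <<'E'
from cloud import *
import pickle
n='wrist12'; Z=np.load(f'pics/{n}.npz'); d=Z['d']; c=pickle.load(open(f'pics/{n}.pkl','rb')); P=cloud(c,d); ok=d>0
X,Y,H=P[...,0],P[...,1],P[...,2]
a=Z['i'][215:305,230:400]; save('w12d',cv2.resize(a,None,fx=4.5,fy=4.5,interpolation=cv2.INTER_CUBIC))
E
```

```text
t 23.05 J [ 1.222  0.513 -0.39   2.167 -1.433  0.453 -2.362] P [ 487.7 -303.2   41.5] q [ 0.3704 -0.053   0.927   0.0237]
F [-8.29  1.69  5.49] w -0.002 tool x,y,z: [-0.72  -0.081 -0.689] [-0.116  0.993  0.005] [ 0.684  0.083 -0.724]
tool shift m [-0.0018 -0.0022  0.0011]
```

View pics/w12d.png

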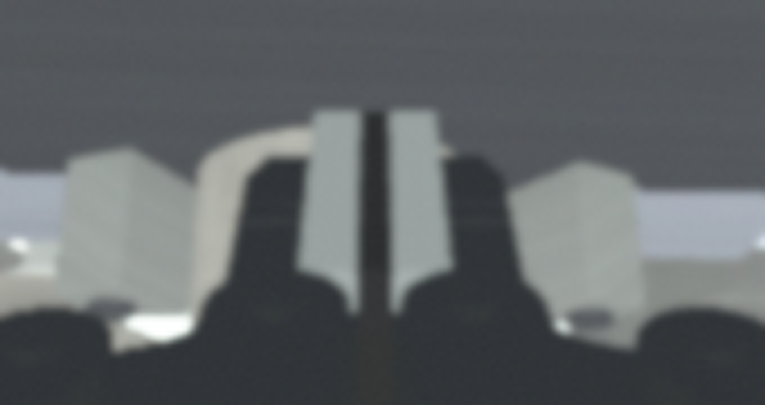

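Call:
arm_command:
  targets:
    - [-1,[0.004,0.0006,-0.0038],0]
    - [-1,[0.022,0.0035,-0.0205],0]
    - [-1,[0.043,0.007,-0.041],0]
    - [-1,[0.047,0.007,-0.055],0]
    - [-1,[0.047,0.007,-0.055],0]

```text
clock: 23.72
position: [414.9, -306.1, 49.4]
orientation: [0.371, -0.052, 0.927, 0.022]
force: [0.0, 0.0, 1.3]
grip_width: 0.003
```

```bash
python3 st.py 400 -305.2 42; python3 cam.py 13 wrist scene; python3 - <<'E'
from cloud import *
import pickle
n='wrist13'; Z=np.load(f'pics/{n}.npz'); d=Z['d']; c=pickle.load(open(f'pics/{n}.pkl','rb')); P=cloud(c,d); ok=d>0
X,Y,H=P[...,0],P[...,1],P[...,2]
a=Z['i'][150:300,200:420]; save('w13d',cv2.resize(a,None,fx=3.6,fy=3.6,interpolation=cv2.INTER_CUBIC))
a=np.load('pics/scene13.npz')['i'][230:350,350:500]; save('s13c',cv2.resize(a,None,fx=5,fy=5,interpolation=cv2.INTER_CUBIC))
E
```

```text
t 23.73 J [ 1.344  0.44  -0.34   2.258 -1.36   0.561 -2.315] P [ 414.9 -306.1   49.4] q [ 0.3705 -0.0521  0.9271  0.0224]
F [0.03 0.01 1.34] w 0.003 tool x,y,z: [-0.72  -0.08  -0.689] [-0.113  0.994  0.003] [ 0.685  0.08  -0.724]
tool shift m [ 0.0158  0.0026 -0.0048]
```

View pics/w13d.png

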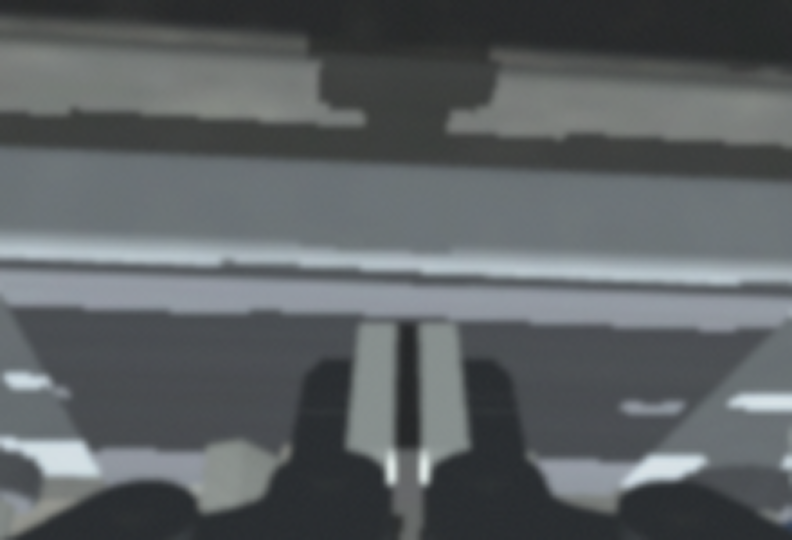

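View pics/s13c.png

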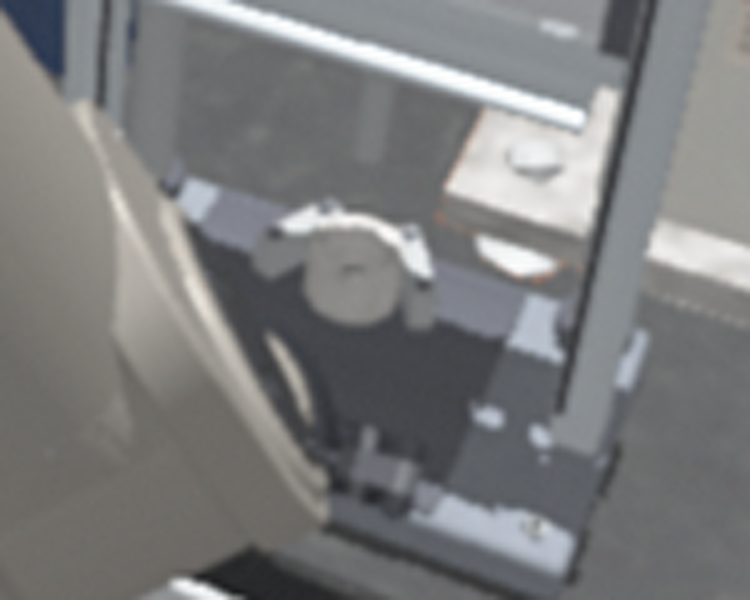

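```bash
python3 - <<'E'
from cloud import *
import pickle
for n in ['scene13','scene10']:
    Z=np.load(f'pics/{n}.npz'); d=Z['d']; c=pickle.load(open('pics/scene0.pkl' if 0 else f'pics/{n}.pkl','rb')); P=cloud(c,d); ok=d>0
    X,Y,H=P[...,0],P[...,1],P[...,2]
    x0=(520,-302) if n=='scene13' else (455,-313)
    m=ok&(abs(X-x0[0])<22)&(abs(Y-x0[1])<22)&(H>48.0)&(H<54); q=P[m]; print(n,len(q),q.min(0).round(1),q.max(0).round(1),cv2.minEnclosingCircle(q[:,:2].astype(np.float32)))
    m=ok&(X>500)&(X<560)&(Y>-345)&(Y<-260)&(H>40)&(H<47.5)
    for mm in (m&(Y>-290),m&(Y<-314)):
        q=P[mm]; print(' bar',len(q),q.min(0).round(1),q.max(0).round(1))
E
```

```text
scene13 102 [ 498.6 -320.6   48. ] [ 532.7 -285.6   52.9] ((515.3958129882812, -303.15667724609375), 19.160980224609375)
 bar 85 [ 504.8 -290.    40.2] [ 540.8 -264.7   47.1]
 bar 90 [ 502.7 -336.5   40.2] [ 543.7 -315.    47.3]
scene10 95 [ 438.6 -329.9   48. ] [ 473.  -294.6   52.7] ((454.367431640625, -312.2671813964844), 18.786113739013672)
 bar 85 [ 504.5 -288.9   40. ] [ 541.6 -264.5   47.1]
 bar 76 [ 507.  -336.    40.5] [ 542.8 -314.4   46.8]
```

Call:
arm_command:
  targets:
    - [-1,[-0.024,0.026,-0.032],0]
    - [-1,[-0.048,0.052,-0.064],0]
    - [-1,[-0.048,0.052,-0.064],0]
    - [-1,[-0.048,0.052,-0.064],0]

```text
clock: 24.32
position: [401.2, -255.1, 128.9]
orientation: [0.371, -0.054, 0.927, 0.023]
force: [-0.1, 0.6, -0.3]
grip_width: -0.003
```

```bash
python3 st.py 400 -305.2 42; python3 cam.py 14 wrist scene; python3 - <<'E'
from cloud import *
import pickle
n='wrist14'; Z=np.load(f'pics/{n}.npz'); d=Z['d']; c=pickle.load(open(f'pics/{n}.pkl','rb')); P=cloud(c,d); ok=d>0
X,Y,H=P[...,0],P[...,1],P[...,2]
m=ok&(abs(X-518)<24)&(abs(Y+302)<20)&(H>46)&(H<53); q=P[m]
if len(q):print(len(q),q.min(0).round(1),q.max(0).round(1),cv2.minEnclosingCircle(q[:,:2].astype(np.float32)))
E
```

```text
t 24.32 J [ 1.323  0.162 -0.332  2.327 -1.202  0.672 -2.604] P [ 401.2 -255.1  128.9] q [ 0.3709 -0.0536  0.9269  0.0229]
F [-0.14  0.61 -0.31] w -0.003 tool x,y,z: [-0.719 -0.082 -0.69 ] [-0.116  0.993  0.003] [ 0.685  0.082 -0.724]
tool shift m [ 0.065  -0.0499  0.0579]
423 [ 497.8 -321.7   46. ] [ 534.2 -286.5   49.8] ((516.1092529296875, -304.62908935546875), 18.58750343322754)
```

View pics/wrist14.png

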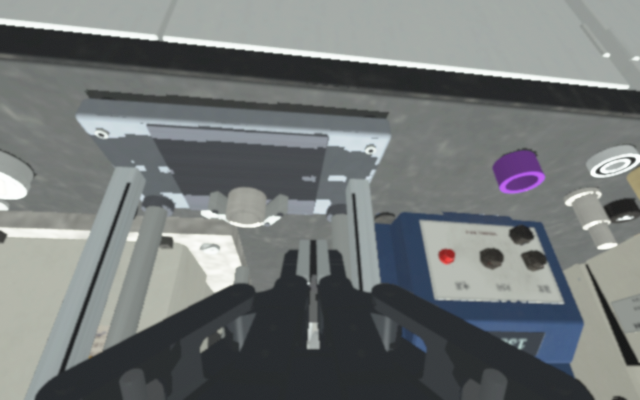

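```bash
python3 - <<'E'
from cloud import *
import pickle
n='wrist14'; Z=np.load(f'pics/{n}.npz'); d=Z['d']; c=pickle.load(open(f'pics/{n}.pkl','rb')); P=cloud(c,d)
a=Z['i'][170:240,190:300]; save('w14d',cv2.resize(a,None,fx=7,fy=7,interpolation=cv2.INTER_CUBIC))
X,Y,H=P[...,0],P[...,1],P[...,2]; ok=d>0
m=ok&(X>500)&(X<560)&(Y>-345)&(Y<-260)&(H>40)&(H<45.5)
for nm,mm in [('L',m&(Y>-287)),('R',m&(Y<-320))]:
    q=P[mm]; r=cv2.minAreaRect(q[:,:2].astype(np.float32)); print(nm,len(q),q.min(0).round(1),q.max(0).round(1),cv2.boxPoints(r).round(1).tolist())
E
```

```text
L 217 [ 506.5 -286.9   40. ] [ 538.3 -266.3   45. ] [[501.79998779296875, -282.1000061035156], [533.4000244140625, -296.1000061035156], [540.7999877929688, -279.3999938964844], [509.20001220703125, -265.3999938964844]]
R 163 [ 508.1 -338.6   40.1] [ 539.3 -320.2   45.1] [[508.0, -320.3999938964844], [508.1000061035156, -338.6000061035156], [539.4000244140625, -338.3999938964844], [539.2999877929688, -320.20001220703125]]
```

View pics/w14d.png

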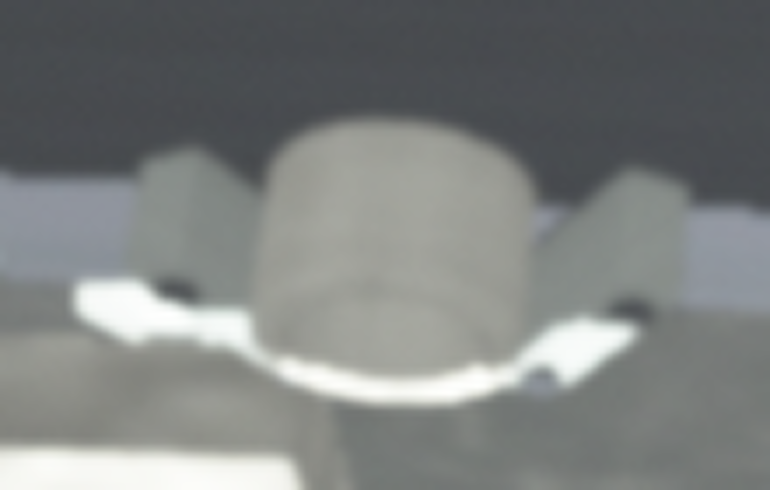

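```bash
for p in "405 -319 75" "425 -319 43" "478 -319 42.5"; do python3 st.py $p|tail -1 ; done
```

```text
tool shift m [ 0.0388 -0.0644  0.0359]
tool shift m [ 0.0465 -0.0668  0.0728]
tool shift m [ 0.0087 -0.073   0.1095]
```

Call:
arm_command:
  targets:
    - [-1,[0.02,-0.032,0.018],0]
    - [-1,[0.0388,-0.0644,0.0359],0]
    - [-1,[0.042,-0.0658,0.054],0]
    - [-1,[0.0465,-0.0668,0.0728],0]
    - [-1,[0.0465,-0.0668,0.0728],0]
    - [-1,[0.0277,-0.07,0.091],0]
    - [-1,[0.0087,-0.073,0.1095],0]
    - [-1,[0.0087,-0.073,0.1095],0]
    - [-1,[0.0087,-0.073,0.1095],0]

```text
clock: 25.55
position: [477.0, -319.4, 42.0]
orientation: [0.37, -0.052, 0.927, 0.024]
force: [-1.1, -0.3, 0.7]
grip_width: -0.0
```

```bash
python3 st.py 484 -318 42.5;python3 st.py 490 -316 42.5|tail -1; python3 cam.py 15 wrist; python3 - <<'E'
from h import *
a=np.load('pics/wrist15.npz')['i'][215:305,230:400]; save('w15d',cv2.resize(a,None,fx=4.5,fy=4.5,interpolation=cv2.INTER_CUBIC))
E
```

```text
t 25.55 J [ 1.255  0.519 -0.38   2.149 -1.366  0.479 -2.398] P [ 477.  -319.4   42. ] q [ 0.3701 -0.0522  0.9272  0.0238]
F [-1.06 -0.28  0.69] w -0.0 tool x,y,z: [-0.721 -0.079 -0.689] [-0.114  0.993  0.006] [ 0.684  0.083 -0.725]
tool shift m [-0.0055  0.0006  0.0046]
tool shift m [-0.01    0.0019  0.0088]
```

View pics/w15d.png

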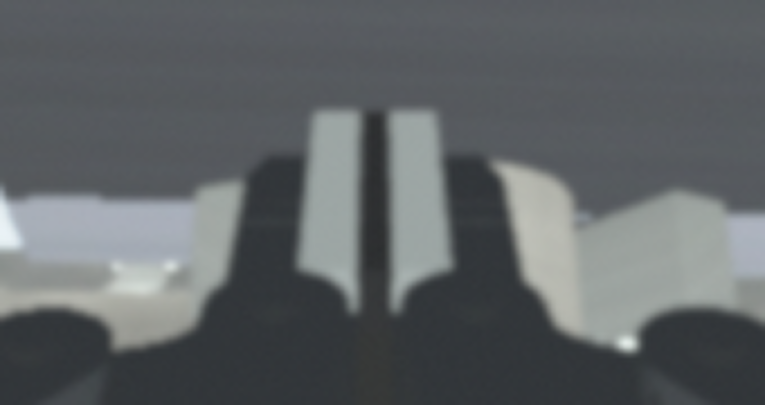

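Call:
arm_command:
  targets:
    - [-1,[-0.0028,0.0003,0.0023],0]
    - [-1,[-0.0055,0.0006,0.0046],0]
    - [-1,[-0.007,0.001,0.006],0]
    - [-1,[-0.007,0.001,0.006],0]

```text
clock: 26.1
position: [486.0, -317.3, 42.5]
orientation: [0.37, -0.052, 0.927, 0.024]
force: [-0.1, 0.5, -0.1]
grip_width: 0.001
```

Call:
arm_command:
  targets:
    - [-1,[-0.0008,0.0002,0.0007],0]
    - [-1,[-0.0015,0.0005,0.0014],0]
    - [-1,[-0.0022,0.0007,0.002],0]
    - [-1,[-0.0022,0.0007,0.002],0]

```text
clock: 26.6
position: [488.9, -316.3, 42.6]
orientation: [0.37, -0.052, 0.927, 0.024]
force: [0.4, 0.3, -0.7]
grip_width: 0.002
```

```bash
python3 st.py 490 -316 42.5; python3 cam.py 16 wrist; python3 - <<'E'
from h import *
a=np.load('pics/wrist16.npz')['i'][215:305,230:400]; save('w16d',cv2.resize(a,None,fx=4.5,fy=4.5,interpolation=cv2.INTER_CUBIC))
E
```

```text
t 26.6 J [ 1.239  0.525 -0.394  2.138 -1.374  0.459 -2.412] P [ 488.9 -316.3   42.6] q [ 0.3701 -0.0522  0.9272  0.0238]
F [ 0.42  0.26 -0.68] w 0.002 tool x,y,z: [-0.721 -0.079 -0.689] [-0.114  0.993  0.006] [ 0.684  0.083 -0.725]
tool shift m [-0.0008  0.0001  0.0008]
```

View pics/w16d.png

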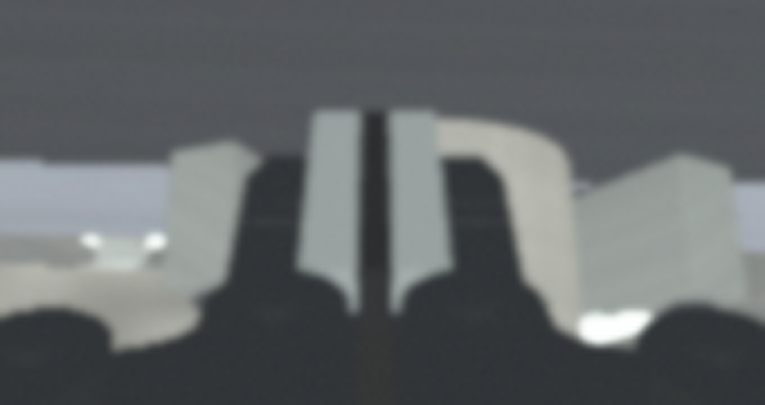

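Call:
arm_command:
  targets:
    - [-1,[-0.0008,0.0003,0.0007],0]
    - [-1,[-0.0015,0.0005,0.0014],0]
    - [-1,[-0.0015,0.0005,0.0014],0]

```text
clock: 27.02
position: [490.2, -315.2, 42.3]
orientation: [0.37, -0.052, 0.927, 0.024]
force: [-4.3, 0.6, 2.1]
grip_width: -0.0
```

Call:
arm_command:
  targets:
    - [-1,[-0.0008,0.0003,0.0007],0]
    - [-1,[-0.0012,0.0004,0.0011],0]

```text
clock: 27.28
position: [490.9, -314.6, 42.1]
orientation: [0.369, -0.052, 0.928, 0.024]
force: [-8.2, 2.3, 6.6]
grip_width: -0.004
```

```bash
python3 st.py 490 -316 42.5; python3 cam.py 17 wrist; python3 - <<'E'
from h import *
a=np.load('pics/wrist17.npz')['i'][215:305,230:400]; save('w17d',cv2.resize(a,None,fx=4.5,fy=4.5,interpolation=cv2.INTER_CUBIC))
E
```

```text
t 27.27 J [ 1.235  0.526 -0.398  2.138 -1.376  0.452 -2.415] P [ 490.9 -314.6   42.1] q [ 0.3694 -0.052   0.9275  0.0241]
F [-8.15  2.26  6.6 ] w -0.004 tool x,y,z: [-0.722 -0.079 -0.688] [-0.114  0.993  0.006] [ 0.683  0.083 -0.726]
tool shift m [ 0.0004 -0.0013 -0.001 ]
```

View pics/w17d.png

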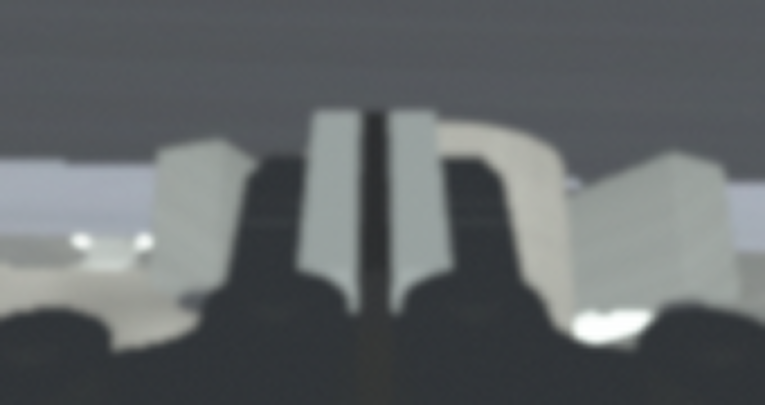

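Call:
arm_command:
  targets:
    - [-1,[-0.001,0.0003,0.0],0]
    - [-1,[-0.0015,0.0005,0.0002],0]

```text
clock: 27.58
position: [491.5, -313.4, 42.5]
orientation: [0.369, -0.052, 0.928, 0.025]
force: [-5.3, 1.4, 0.5]
grip_width: 0.004
```

```bash
python3 st.py 490 -316 42.5
```

```text
t 27.57 J [ 1.233  0.524 -0.399  2.138 -1.374  0.451 -2.419] P [ 491.5 -313.4   42.5] q [ 0.3689 -0.0521  0.9277  0.0245]
F [-5.28  1.36  0.48] w 0.004 tool x,y,z: [-0.722 -0.079 -0.687] [-0.115  0.993  0.007] [ 0.682  0.084 -0.727]
tool shift m [ 0.0013 -0.0024 -0.0013]
```

Call:
arm_command:
  targets:
    - [-1,[-0.0007,0.0004,0.0005],0]
    - [-1,[-0.0013,0.0006,0.0007],0]

```text
clock: 27.82
position: [492.5, -311.9, 42.4]
orientation: [0.369, -0.052, 0.928, 0.025]
force: [-5.7, 1.7, 0.6]
grip_width: 0.002
```

```bash
python3 st.py 490 -316 42.5; python3 cam.py 18 wrist; python3 - <<'E'
from h import *
a=np.load('pics/wrist18.npz')['i'][215:305,230:400]; save('w18d',cv2.resize(a,None,fx=4.5,fy=4.5,interpolation=cv2.INTER_CUBIC))
E
```

```text
t 27.82 J [ 1.23   0.524 -0.401  2.138 -1.375  0.449 -2.422] P [ 492.5 -311.9   42.4] q [ 0.3686 -0.0523  0.9278  0.025 ]
F [-5.66  1.69  0.64] w 0.002 tool x,y,z: [-0.723 -0.079 -0.687] [-0.115  0.993  0.008] [ 0.681  0.085 -0.727]
tool shift m [ 0.0021 -0.0038 -0.0021]
```

View pics/w18d.png

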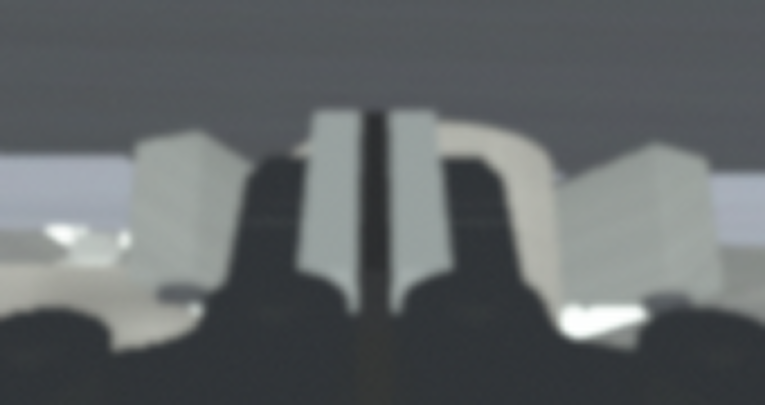

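```bash
for p in "486 -313 42.5" "425 -313 45" "401 -255 129"; do python3 st.py $p|tail -1 ; done
```

```text
tool shift m [ 0.0048 -0.0004 -0.0046]
tool shift m [ 0.0472  0.0067 -0.048 ]
tool shift m [ 0.0023  0.0677 -0.1205]
```

Call:
arm_command:
  targets:
    - [-1,[0.0048,-0.0004,-0.0046],0]
    - [-1,[0.025,0.003,-0.025],0]
    - [-1,[0.0472,0.0067,-0.048],0]
    - [-1,[0.025,0.037,-0.084],0]
    - [-1,[0.0023,0.0677,-0.1205],0]
    - [-1,[0.0023,0.0677,-0.1205],0]
    - [-1,[0.0023,0.0677,-0.1205],0]

```text
clock: 28.75
position: [401.3, -256.1, 129.4]
orientation: [0.369, -0.052, 0.928, 0.024]
force: [0.6, 0.4, -0.6]
grip_width: -0.001
```

```bash
python3 st.py 400 -305.2 42; python3 cam.py 19 wrist scene; python3 - <<'E'
from cloud import *
import pickle
n='wrist19'; Z=np.load(f'pics/{n}.npz'); d=Z['d']; c=pickle.load(open(f'pics/{n}.pkl','rb')); P=cloud(c,d); ok=d>0
X,Y,H=P[...,0],P[...,1],P[...,2]
m=ok&(abs(X-518)<24)&(abs(Y+302)<20)&(H>46)&(H<53); q=P[m]
if len(q):print(len(q),q.min(0).round(1),q.max(0).round(1),cv2.minEnclosingCircle(q[:,:2].astype(np.float32)))
a=Z['i'][170:240,190:300]; save('w19d',cv2.resize(a,None,fx=7,fy=7,interpolation=cv2.INTER_CUBIC))
a=np.load('pics/scene19.npz')['i'][150:350,350:500]; save('s19c',cv2.resize(a,None,fx=4,fy=4,interpolation=cv2.INTER_CUBIC)[:,:600])
E
```

```text
t 28.75 J [ 1.34   0.163 -0.352  2.321 -1.186  0.669 -2.624] P [ 401.3 -256.1  129.4] q [ 0.3688 -0.0523  0.9277  0.0239]
F [ 0.62  0.41 -0.58] w -0.001 tool x,y,z: [-0.722 -0.079 -0.687] [-0.115  0.993  0.006] [ 0.682  0.083 -0.727]
tool shift m [ 0.0648 -0.0491  0.0586]
409 [ 500.  -319.9   46. ] [ 537.3 -284.7   49.8] ((519.0390625, -303.1535339355469), 19.04066276550293)
```

View pics/w19d.png

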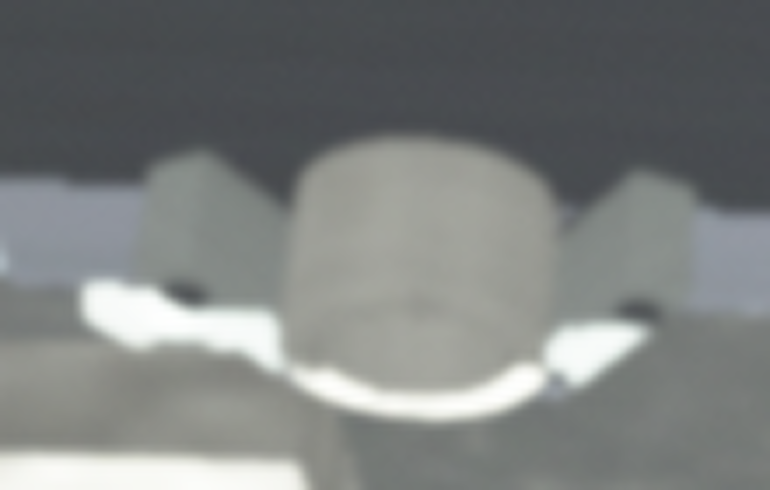

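View pics/s19c.png

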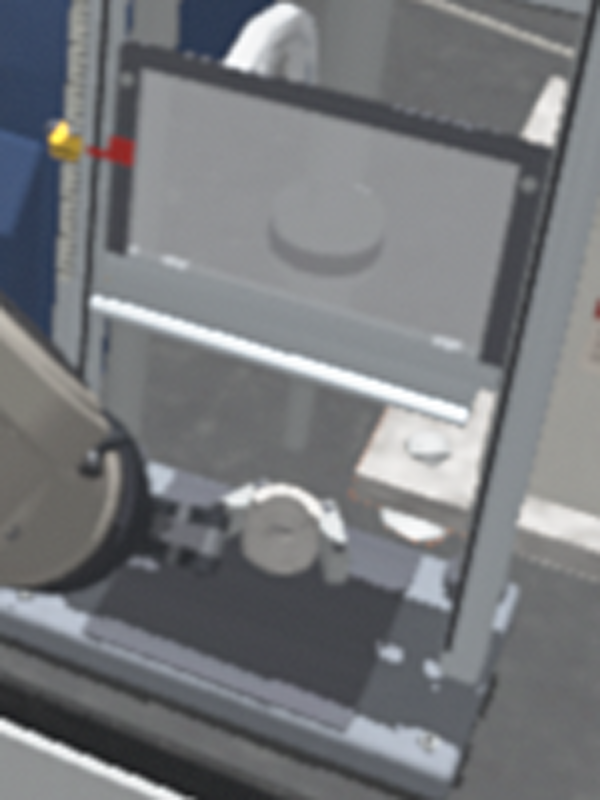

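```bash
for p in "405 -318 75" "425 -318 44" "484 -318 42.6" "490 -318 42.6"; do python3 st.py $p|tail -1 ; done
```

```text
tool shift m [ 0.0386 -0.0629  0.0361]
tool shift m [ 0.0454 -0.0655  0.0723]
tool shift m [ 0.0038 -0.0722  0.1135]
tool shift m [-0.0006 -0.0729  0.1176]
```

Call:
arm_command:
  targets:
    - [-1,[0.02,-0.032,0.018],0]
    - [-1,[0.0386,-0.0629,0.0361],0]
    - [-1,[0.0454,-0.0655,0.0723],0]
    - [-1,[0.0454,-0.0655,0.0723],0]
    - [-1,[0.0245,-0.069,0.093],0]
    - [-1,[0.0038,-0.0722,0.1135],0]
    - [-1,[0.0038,-0.0722,0.1135],0]
    - [-1,[-0.0006,-0.0729,0.1176],0]
    - [-1,[-0.0006,-0.0729,0.1176],0]

```text
clock: 29.98
position: [489.4, -318.3, 42.6]
orientation: [0.368, -0.051, 0.928, 0.025]
force: [-0.4, 0.1, 0.3]
grip_width: -0.001
```

```bash
python3 st.py 493 -317 42.6
```

```text
t 29.98 J [ 1.244  0.528 -0.4    2.129 -1.348  0.456 -2.439] P [ 489.4 -318.3   42.6] q [ 0.3683 -0.0513  0.9279  0.0252]
F [-0.43  0.06  0.31] w -0.001 tool x,y,z: [-0.723 -0.077 -0.686] [-0.114  0.993  0.009] [ 0.681  0.085 -0.727]
tool shift m [-0.0027  0.0009  0.0025]
```

Call:
arm_command:
  targets:
    - [-1,[-0.001,0.0004,0.0009],0]
    - [-1,[-0.002,0.0007,0.0018],0]
    - [-1,[-0.0028,0.001,0.0024],0]

```text
clock: 30.35
position: [492.9, -317.0, 42.8]
orientation: [0.368, -0.051, 0.928, 0.025]
force: [0.1, -0.5, -0.8]
grip_width: 0.0
```

Call:
arm_command:
  targets:
    - [-1,[-0.0009,0.0004,0.0005],0]
    - [-1,[-0.0014,0.0007,0.0009],0]

```text
clock: 30.6
position: [493.9, -316.5, 42.8]
orientation: [0.368, -0.051, 0.928, 0.025]
force: [-2.8, -0.5, 0.7]
grip_width: 0.004
```

Call:
arm_command:
  targets:
    - [-1,[-0.0009,0.0004,0.0004],0]
    - [-1,[-0.0013,0.0007,0.0006],0]

```text
clock: 30.85
position: [494.2, -316.5, 42.7]
orientation: [0.367, -0.05, 0.928, 0.024]
force: [-6.4, -0.1, 1.0]
grip_width: -0.0
```

```bash
python3 st.py 493 -317 42.6
```

```text
t 30.85 J [ 1.234  0.528 -0.406  2.127 -1.353  0.443 -2.447] P [ 494.2 -316.5   42.7] q [ 0.3672 -0.0502  0.9285  0.0242]
F [-6.42 -0.06  1.03] w -0.0 tool x,y,z: [-0.725 -0.076 -0.684] [-0.111  0.994  0.008] [ 0.679  0.082 -0.729]
tool shift m [ 0.001  -0.0003 -0.0008]
```

Call:
arm_command:
  targets:
    - [-1,[-0.0006,0.001,0.0003],0]
    - [-1,[-0.0008,0.0014,0.0004],0]

```text
clock: 31.1
position: [494.2, -316.4, 42.7]
orientation: [0.367, -0.049, 0.929, 0.023]
force: [-5.9, -1.0, 2.1]
grip_width: -0.003
```

```bash
python3 cam.py 20 wrist; for p in "488 -318 42.8" "425 -316 46" "401 -256 129.4"; do python3 st.py $p; done;  python3 - <<'E'
from h import *
a=np.load('pics/wrist20.npz')['i'][215:305,230:400]; save('w20d',cv2.resize(a,None,fx=4.5,fy=4.5,interpolation=cv2.INTER_CUBIC))
E
```

```text
t 31.15 J [ 1.235  0.527 -0.409  2.129 -1.356  0.438 -2.447] P [ 494.2 -316.4   42.7] q [ 0.3666 -0.0494  0.9288  0.0232]
F [-5.24 -1.85  2.14] w 0.001 tool x,y,z: [-0.726 -0.075 -0.683] [-0.109  0.994  0.007] [ 0.679  0.079 -0.73 ]
tool shift m [ 0.0046 -0.001  -0.0044]
t 31.15 J [ 1.235  0.527 -0.409  2.129 -1.356  0.438 -2.447] P [ 494.2 -316.4   42.7] q [ 0.3666 -0.0494  0.9288  0.0232]
F [-5.24 -1.85  2.14] w 0.001 tool x,y,z: [-0.726 -0.075 -0.683] [-0.109  0.994  0.007] [ 0.679  0.079 -0.73 ]
tool shift m [ 0.048   0.0079 -0.0493]
t 31.15 J [ 1.235  0.527 -0.409  2.129 -1.356  0.438 -2.447] P [ 494.2 -316.4   42.7] q [ 0.3666 -0.0494  0.9288  0.0232]
F [-5.24 -1.85  2.14] w 0.001 tool x,y,z: [-0.726 -0.075 -0.683] [-0.109  0.994  0.007] [ 0.679  0.079 -0.73 ]
tool shift m [ 0.004   0.0707 -0.1217]
```

View pics/w20d.png

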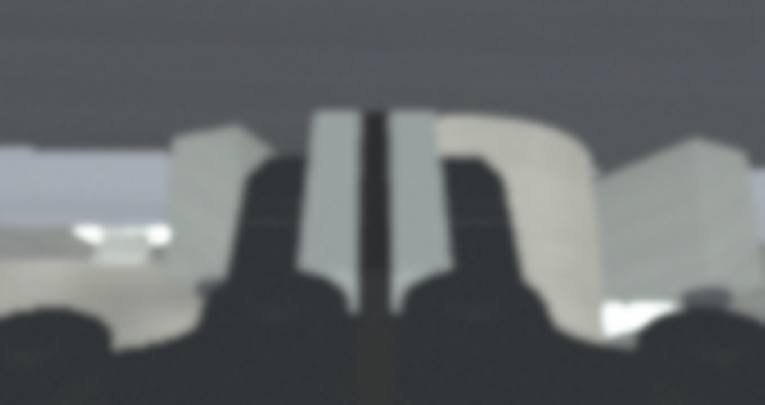

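Call:
arm_command:
  targets:
    - [-1,[0.0046,-0.001,-0.0044],0]
    - [-1,[0.026,0.003,-0.026],0]
    - [-1,[0.048,0.0079,-0.0493],0]
    - [-1,[0.026,0.039,-0.085],0]
    - [-1,[0.004,0.0707,-0.1217],0]
    - [-1,[0.004,0.0707,-0.1217],0]
    - [-1,[0.004,0.0707,-0.1217],0]

```text
clock: 32.02
position: [401.3, -256.1, 129.4]
orientation: [0.367, -0.05, 0.929, 0.023]
force: [-0.8, 0.5, 0.1]
grip_width: 0.0
```

```bash
python3 st.py 390 -305 200; python3 cam.py 21 wrist scene; python3 lip.py scene21; python3 - <<'E'
from cloud import *
import pickle
for n in ['wrist19','wrist21','scene19','scene21']:
    Z=np.load(f'pics/{n}.npz'); d=Z['d']; c=pickle.load(open(f'pics/{n}.pkl','rb')); P=cloud(c,d); ok=d>0
    X,Y,H=P[...,0],P[...,1],P[...,2]
    m=ok&(abs(X-518)<24)&(abs(Y+302)<20)&(H>(46 if n[0]=='w' else 48))&(H<53); q=P[m]
    print(n,len(q),q.min(0).round(1),q.max(0).round(1),((q.min(0)+q.max(0))/2).round(1))
Z=np.load('pics/wrist21.npz'); a=Z['i'][170:240,190:300]; save('w21d',cv2.resize(a,None,fx=7,fy=7,interpolation=cv2.INTER_CUBIC))
# predicted image of home ring (nest est) vs. measured: leave to eye
E
```

```text
t 32.02 J [ 1.349  0.16  -0.365  2.321 -1.18   0.661 -2.639] P [ 401.3 -256.1  129.4] q [ 0.3667 -0.0499  0.9287  0.0229]
F [-0.76  0.51  0.1 ] w 0.0 tool x,y,z: [-0.726 -0.076 -0.683] [-0.109  0.994  0.006] [ 0.679  0.079 -0.73 ]
tool shift m [-0.0363 -0.047  -0.0631]
scene21 red 36 [ 473.  -224.   253.1] [ 481.7 -208.4  265. ] [ 479.6 -219.   260.2]
  tip pts z [ 475.3 -210.2  259.2]
yel 27 [ 466.8 -203.3  255.7] [ 474.2 -192.8  265.2] [ 469.5 -199.6  260.8]
  lip y -370 47 z [192.  195.6 198. ]
  lip y -340 45 z [192.5 195.7 198.5]
  lip y -250 45 z [192.2 195.6 198.2]
  lip y -235 44 z [192.9 195.7 198.4]
wrist19 409 [ 500.  -319.9   46. ] [ 537.3 -284.7   49.8] [ 518.7 -302.3   47.9]
wrist21 407 [ 501.9 -319.9   46. ] [ 537.4 -284.3   49.7] [ 519.6 -302.1   47.9]
scene19 95 [ 501.3 -318.8   48. ] [ 537.9 -283.7   52.5] [ 519.6 -301.3   50.3]
scene21 99 [ 500.4 -319.    48.1] [ 536.8 -282.4   52.9] [ 518.6 -300.7   50.5]
```

View pics/w21d.png

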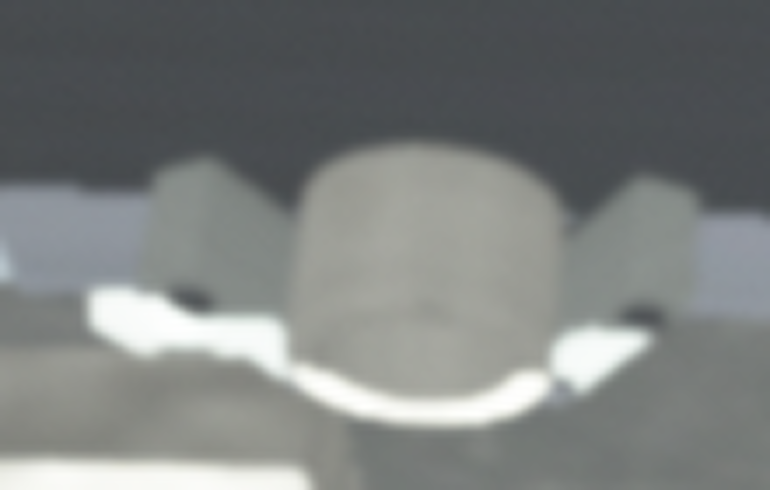

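View pics/scene21.png

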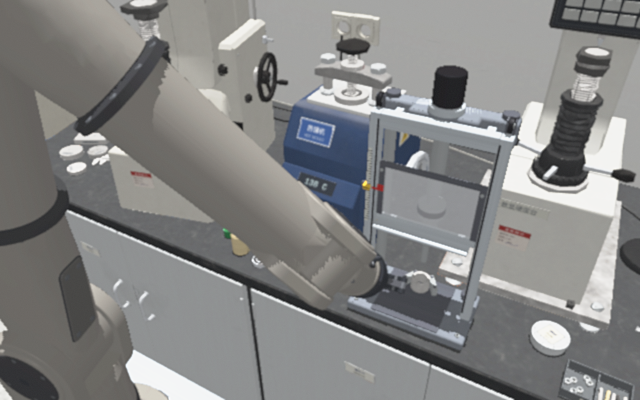

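```bash
python3 - <<'E'
from cloud import *
import pickle
n='wrist21'
Z=np.load(f'pics/{n}.npz'); d=Z['d']; c=pickle.load(open(f'pics/{n}.pkl','rb')); P=cloud(c,d); ok=d>0
X,Y,H=P[...,0],P[...,1],P[...,2]
v,u=np.mgrid[0:400,0:640]
# inner faces by pixel: R face crop(215-285,190-300), L face crop (575-640,215-300) /7 + (190,170)
for nm,x0,x1,y0,y1 in [('R',218,282,205,290),('L',577,632,215,290)]:
    m=ok&(u>190+x0/7)&(u<190+x1/7)&(v>170+y0/7)&(v<170+y1/7)&(H>27)&(H<43)
    q=P[m][:,:2]; vx,vy,px,py=cv2.fitLine(q.astype(np.float32),cv2.DIST_HUBER,0,.01,.01).ravel()
    print(nm,len(q),'dir',np.degrees(np.arctan2(vy,vx)).round(1),'pt',px.round(1),py.round(1),'x range',q[:,0].min().round(1),q[:,0].max().round(1), 'dist',[abs((cx-px)*vy-(cy-py)*vx).round(2) for cx,cy in [(519.6,-302.1),(519.3,-301.8),(518.6,-302.3)]])
# ring side: fit circle to front wall points
m=ok&(abs(X-505)<10)&(abs(Y+302)<17)&(H>29)&(H<47)&(u>190+285/7)&(u<190+560/7)
q=P[m]; q=q[np.hypot(q[:,0]-519.3,q[:,1]+302)<20]
from scipy.optimize import least_squares
f=least_squares(lambda p:np.hypot(q[:,0]-p[0],q[:,1]-p[1])-18,[519,-302],loss='soft_l1'); print(len(q),f.x)
E
```

```text
R 105 dir 30.0 pt 518.5 -324.5 x range 510.9 523.7 dist [np.float32(18.83), np.float32(19.24), np.float32(19.16)]
L 84 dir -29.2 pt 512.5 -277.1 x range 505.8 520.3 dist [np.float32(18.36), np.float32(18.24), np.float32(19.02)]
611 [ 520.73725524 -302.07273147]
```

```bash
python3 -c "
from cell import ctrl
print(ctrl.sign_off())"
```

```text
the job is handed in; nothing more can be done
None
```

The job is handed in. At about 32 s on the clock, the window stood at the loading mark and the sleeve was home in the vee nest.

**How it was done**
- The moves only allow a turn about the tool's own axis. I leaned the shut gripper to about 45–50° from vertical by driving it against its upper reach limit.
- I pushed the window up by the lip from beneath, near its centre, raising it about 95 mm.
- I then pushed the sleeve back over the platen with the shut fingertips until it sat in the nest. Nothing was grasped.

**Last checks**
- **Window:** the pointer measured z ≈ 259.2 mm and the mark line ≈ 259.2 mm. The lip height was unchanged when I looked again after the sleeve work.
- **Sleeve:** the wall fit put its centre at about (520.7, -302.1) mm, against a nest estimate of about (519–520, -302). It was 18 mm from both vee faces to within about 0.4 mm, which is home. It stood upright, with its rim at its full height.
- **Robot:** clear of the stand, with no contact force.

**What went less well**
- **First sleeve push:** it stalled on the right-hand bar, about 3 mm short. Two gentle corner pushes of up to about 9 N in x brought it home.
- **Window:** it was about 1 mm low after the first lift, so I gave it a second small push.
- **Wrist force:** one reading of 61 N came up in free air while I was tilting the arm, probably because joint 3 reached its stop. It stayed under the 120 N limit.
- **Disagreement between cameras:** the depth readings differed by 1–2 mm. The sleeve-centre estimates also varied by up to 2 mm in x (518.6 to 520.7). Home therefore rests on the wall fit and on the push stalling in both directions.

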